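# Lay out the pressure-test kit on its outline pads

### The arm

A 7-joint arm with a two-finger parallel gripper is mounted at the origin on a cart in front of the work surface, level with it; the furniture and walls round the work are solid. World frame = base frame: x ahead of the robot, y to its left, z up, the work surface at z = 0. Lengths are in m, angles in degrees, forces in N, time in s.
With the tool pointing down it reaches from about 0.425 to 0.875 m from the base axis. Payload 4.7 kg.
Tool frame: the origin (TCP) lies between the finger pads; the fingertips stand 8 mm ahead of it and the grasp point (between the pads) lies 11 mm behind it (env.tip_extent is the distance from the TCP to the fingertips, in m); z points along the fingers, y is the line along which they close (so a half turn about z gives the same grasp; the last joint's range is limited). The gripper opens to 87 mm and grips with 3 to 60 N. Pads are 19 mm wide; open, the fingers measure 117 mm over their backs; the gripper's body (75 mm by 190 mm) begins 51 mm behind the grasp point.
Start: joints at [-63.879, 18.392, -4.016, 83.108, 1.295, 78.541, -3.26], TCP at [0.278, 0.588, 0.231] pointing down, gripper open.
Joint ranges: [-163.93, 163.93], [-17.29, 119.83], [-79.2, 71.16], [3.27, 140.29], [-89.18, 269.18], [5.43, 117.66], [-154.24, 154.24]. Speed limits (degrees/s): [147.25, 147.25, 180, 180, 180, 180, 180].

### API

Orientations are given as [roll, pitch, yaw] about the fixed x, y, z axes, in that order (R = Rz(yaw) Ry(pitch) Rx(roll)).
In Python, from cell import sensors, vision, workorder, env gives the robot as it stands.
- The arm moves only by the tool drive_tool, never from a script. Its argument "moves" is a list of rows, each an object of numbers: "x", "y", "z": the shift along the tool's x, y, z in mm; "rx", "ry", "rz": the turn, a rotation vector about the tool's x, y, z in rad; "fingers": the closure, from -1 (fully open) to 1 (shut). In form: [{"x": .., "y": .., "z": .., "rx": .., "ry": .., "rz": .., "fingers": ..}, ...]. A call has 1 to 20 rows; each row is the pose to reach, as a shift and turn from the pose commanded when the call began, along the tool's axes at that moment; what a row does not reach only later rows make up. A row lasts 1/8 s, in which the tool goes at most 62.5 mm and 10.7 degrees, less where a joint would pass 70% of its speed; a pose out of reach is approached as far as the arm can. A call with a gripper value outside its range is refused whole. The fingers move at their own pace and stop on an object; "force" is the grip in N (left out, the last holds). Time passes only in rows, so rows that repeat a pose let the fingers close. It gives the time, the measured TCP pose, the force, the opening and the grip force at its end, in the units of the state.
- sensors.get_obs(): the state, without advancing time (a new reading comes with each control period).
- vision.read_camera(name): name is "side" or "top" or "wrist"; returns a dict with "image" (420x560x3 uint8, red, green, blue), "fx", "fy", "cx", "cy" (pixels), "R" (3x3) and "t" (3): a world point X has camera coordinates R X + t. Camera axes: x right, y down, z forward; pixel columns grow to the right and rows downward; lengths in m; the calibration is good to about 2 mm. The wrist camera is an equidistant fisheye: a pixel r from the principal point sees the ray r / f radians off the axis. A picture is of the moment at which its call begins. There is no depth.
- workorder.sign_off(): hands the job in; it is judged then, once.
The state is a dict: "time_s": time; "qpos": joint angles; "joint_velocities": joint speeds; "effort": joint torques, N m; "tool_pos": TCP position; "tool_rot": TCP orientation; "force": force on the tool from outside, world axes, zero at the start; "wrist_torque": the same for the moment, N m; "grip_width": finger opening in m; "grasp_force": force on a finger pad.
Only numpy, scipy, OpenCV 4.12 (cv2) and the standard library are available. Lean on these libraries where they do the work, as an engineer would, in place of code of your own. Each camera call takes 0.05 s, during which the arm holds its last target. There are 200 camera calls.

### The job

Set out the pressure-test kit: lay the brass ball valve, the pressure gauge, the syringe and the small roll of white tape each flat on the white pad that shows its outline, covering that outline and turned the same way as it is drawn. Leave the pink cup and the little beaker among them standing where they are, and let go of everything at the end.

Things in the scene. Friction and masses are not known exactly. Their poses are not given: they have to be found in the camera images.
- valve: Brass ball valve with a red lever, 31 x 96 x 46 mm over all, lying flat. Origin under the centre of the whole outline, at the underside; z up. Brass body 31 mm wide (x from -16 to +16), y from -22 to +48 mm, up to z = 31 mm; the lever is a fixed bar 16 mm wide above it at z 37 to 41 mm, from y = +22 to its free end at y = -48 mm. Grip the brass body across x near y = +15 mm. About 0.2 kg.
- gauge: Round black pressure gauge with a white face, lying face up, with a brass stem, 85 x 62 x 26 mm. Origin at the underside under the centre of the whole outline; z up. The dial case is a disc 62 mm across, 26 mm high, centred at x = +11 mm; the stem (18, then 13 mm wide, axis at z = 12 mm) points to -x and ends at x = -42 mm. Grip the case across y at x = +11 mm. About 0.16 kg.
- syringe: White plastic syringe lying flat, 28 x 101 x 20 mm. Origin at the underside under the centre of its outline; z up. Barrel 18 mm thick from y = -20 to +50 mm (nozzle end at +y), finger flange 28 mm wide at y = -21 mm, thin plunger rod to the thumb plate at y = -50 mm. Grip the barrel across x near y = +10 mm. About 20 g.
- tape: Small roll of white thread-seal tape with a blue core, a flat ring 52 mm across and 12 mm high with a hole in the middle, lying flat. Origin at the centre of its underside; z up. Grip it across the whole 52 mm. About 25 g. (The black tape roll at the side is not part of the job.)
- pad_valve: Fixed white board 145 (x) x 90 x 4 mm, small hole mark near its -x end; origin at the centre of its underside, z up, top at z = 4 mm. Black true-size print: a body 31 mm wide, 70 mm long at the +x end, a 16 mm wide lever sticking out to -x. The thing's origin belongs at pad x = +15, y = 0 mm, on the top, the valve's +y axis along the pad's +x (lever end towards the hole mark).
- pad_gauge: Fixed white board 145 (x) x 90 x 4 mm, small hole mark near its -x end; origin at the centre of its underside, z up, top at z = 4 mm. Black true-size print: a 62 mm disc with the stem to -x. The thing's origin belongs at pad x = +15, y = 0 mm, on the top, the gauge's +x axis along the pad's +x (stem towards the hole mark).
- pad_syringe: Fixed white board 145 (x) x 90 x 4 mm, small hole mark near its -x end; origin at the centre of its underside, z up, top at z = 4 mm. Black true-size print: an 18 mm wide barrel with the nozzle to +x, flange, thin rod and thumb plate to -x. The thing's origin belongs at pad x = +15, y = 0 mm, on the top, the syringe's +y axis along the pad's +x (thumb plate towards the hole mark).
- pad_tape: Fixed white board 145 (x) x 90 x 4 mm, small hole mark near its -x end; origin at the centre of its underside, z up, top at z = 4 mm. Black true-size print: a 52 mm ring with a white middle. The thing's origin belongs at pad x = +15, y = 0 mm, on the top, any way round.
- cup: Bystander: loose pink plastic measuring cup, 56 mm across and 45 mm high, standing open side up among the things; origin at the centre of its underside, z up. Not to be moved.
- beaker: Bystander: loose clear beaker, 50 mm across and 60 mm high, standing open side up among the things; origin at the centre of its underside, z up. Not to be moved.
Not all that is in view belongs to the job. Leave any orange or purple look-alike of the tape alone.

How it is judged:
By the outcome, as a careful person would: the job done as asked, in the order asked, and still so for the second after the job is handed in, with the robot touching nothing.
It also fails if it takes over 112 s, if anything falls off the work surface, if the arm or the gripper's body presses on something with over 40 N, if the wrist force passes 120 N, or if a joint passes its speed limit or range.

## Working session

There is one attempt and no reset: what is moved stays moved. The work goes in short steps, Python scripts to look and compute and a tool call to move; the robot and the scene stay as the last step left them, time stands still between calls to the robot, and variables do not carry over. Pictures are saved under pics/ and viewed, at most 14 in all, crops included, and the job is handed in when it is done.

Besides the shell and the picture viewer there is one more tool, called after "Request:" as name([rows], argument=value, ...), one row to a line, values as JSON. drive_tool: Moves the arm, as the interface text tells. Its arguments: {"type":"object","properties":{"moves":{"type":"array"},"force":{"type":"number"}},"required":["moves"]}

```bash
mkdir -p pics; ls; python3 - <<'E'
from cell import sensors, vision, workorder, env
import cv2, numpy as np
for n in ["top","side","wrist"]:
    c=vision.read_camera(n); cv2.imwrite(f"pics/{n}0.png",c["image"][:,:,::-1])
    print(n,c["fx"],c["cx"],c["cy"],np.round(c["R"],3).tolist(),np.round(c["t"],3))
o=sensors.get_obs(); print(o); print(env.tip_extent)
E
```

```text
pics
top 474.540455724442 280.1530685326749 208.59863390571954 [[0.028, -1.0, 0.005], [-0.979, -0.029, -0.2], [0.2, 0.0, -0.98]] [-0.01   0.536  0.979]
side 407.4067660618563 283.36085050981103 206.41583075451655 [[0.887, -0.461, 0.004], [-0.299, -0.582, -0.756], [0.351, 0.67, -0.654]] [-0.474  0.185  0.775]
wrist 325.19226210127806 276.559714882873 207.5529729890073 [[0.427, 0.904, -0.002], [0.866, -0.409, 0.288], [0.259, -0.124, -0.958]] [-0.649 -0.036  0.391]
{'time_s': 0.15, 'qpos': array([-63.88025432,  18.42911643,  -4.01770905,  83.15780302,
         1.29453939,  78.54159404,  -3.26107305]), 'joint_velocities': array([-0.05571932, -0.09787754,  0.00428884, -0.20778646,  0.00476148,
        0.00687873,  0.00322515]), 'effort': array([-3.26047521e-04, -4.91796470e+01, -4.04666187e-01, -3.12880826e+01,
       -6.39497442e-02,  4.04268899e-02,  9.15684859e-05]), 'tool_pos': array([0.27775025, 0.58722276, 0.22972432]), 'tool_rot': array([-1.79916687e+02,  3.91749541e-03,  1.54690529e+02]), 'force': array([-0.25085549,  0.18094633, -0.62225752]), 'wrist_torque': array([ 0.01915727,  0.03359906, -0.02072072]), 'grasp_force': 0.0, 'grip_width': 0.08661034196719979}
0.008
```

View pics/top0.png

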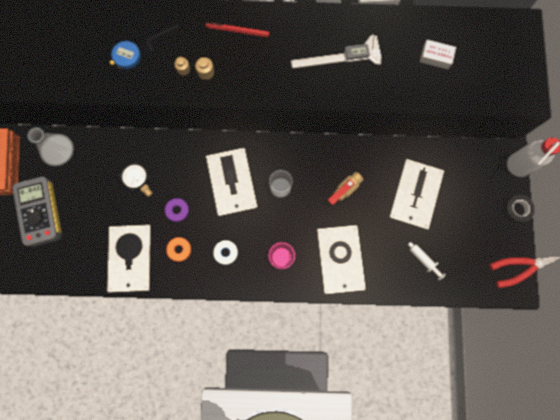

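View pics/side0.png

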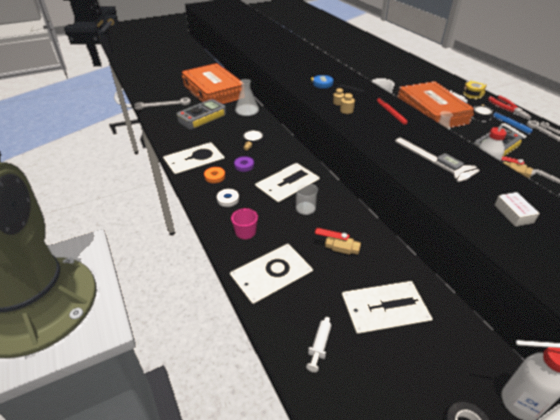

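The top view shows these objects, with pixel positions:
- **Kit:** valve (346,188), gauge (134,176) with its stem towards (147,191), syringe (427,260), white tape (225,252).
- **Pads:** gauge (129,258), valve (231,181), tape (341,259), syringe (417,194).
- **Bystanders:** cup (281,256), beaker (280,183).

These could be mistaken for the things I want:
- **Tape:** white ring (225,252) is the one. The orange ring (178,249), purple ring (177,210) and black roll (520,208) are not.
- **Gauge:** white-faced disc with stem (134,176) is the one. The blue disc (125,54) is not.
- **Valve:** red and brass piece (346,188) is the one. The brass fittings (182,65) and (205,68) and the red pen (237,29) are not.
- **Syringe:** white piece (427,260) is the one. The caliper (340,57) is not.

```bash
cat > h.py <<'E'
from cell import sensors, vision, workorder, env
import cv2, numpy as np
from scipy.spatial.transform import Rotation as Ro
def ray(c,name,uv):
    uv=np.atleast_2d(uv).astype(float)
    a=(uv-[c["cx"],c["cy"]])/[c["fx"],c["fy"]]
    if name=="wrist":
        r=np.linalg.norm(a,axis=1,keepdims=True)+1e-9
        d=np.c_[a/r*np.sin(r),np.cos(r)]
    else: d=np.c_[a,np.ones(len(a))]
    d/=np.linalg.norm(d,axis=1,keepdims=True)
    R=np.array(c["R"]); return -R.T@np.array(c["t"]), d@R
def cast(c,name,uv,z):
    o,d=ray(c,name,uv); return (o+d*((z-o[2])/d[:,2])[:,None])
def tri(*obs):
    A=np.zeros((3,3));b=np.zeros(3)
    for c,n,uv in obs:
        o,d=ray(c,n,uv); P=np.eye(3)-np.outer(d[0],d[0]); A+=P;b+=P@o
    return np.linalg.solve(A,b)
def proj(c,name,X):
    p=np.atleast_2d(X)@np.array(c["R"]).T+c["t"]
    if name=="wrist":
        s=np.linalg.norm(p[:,:2],axis=1); a=p[:,:2]/s[:,None]*np.arctan2(s,p[:,2])[:,None]
    else: a=p[:,:2]/p[:,2:]
    return a*[c["fx"],c["fy"]]+[c["cx"],c["cy"]]
def go(pos=None,yaw=None):
    "shift (mm, tool axes) and rz to target from the measured pose"
    o=sensors.get_obs(); R=Ro.from_euler("xyz",o["tool_rot"],degrees=True)
    p=o["tool_pos"]
    if pos is None: pos=p
    s=R.inv().apply(np.array(pos)-p)*1e3
    y0=o["tool_rot"][2]
    if yaw is None: yaw=y0
    dy=(yaw-y0+90)%180-90
    rv=(R.inv()*Ro.from_euler("xyz",[180,0,y0+dy],degrees=True)).as_rotvec()
    print("shift",s.round(1),"rv",rv.round(3),"now",p.round(4),o["tool_rot"].round(2),"q7",o["qpos"][6].round(1),"t",o["time_s"])
E
python3 - <<'E'
from h import *
import glob
T=vision.read_camera("top");S=vision.read_camera("side")
top=dict(valve=(346,188),gauge=(134,176),gst=(147,191),syr=(427,260),tape=(225,252),pg=(129,258),pv=(231,181),pt=(341,259),ps=(417,194),cup=(281,256),bk=(280,183))
for k,v in top.items(): print(k,cast(T,"top",v,.01)[0].round(3))
# pad corners: white masks, triangulated over two views
def quads(c):
    im=cv2.cvtColor(c["image"],cv2.COLOR_RGB2GRAY); m=(im>150).astype(np.uint8)
    cs,_=cv2.findContours(m,cv2.RETR_EXTERNAL,cv2.CHAIN_APPROX_NONE)
    return [(cv2.minAreaRect(k),k) for k in cs if 800<cv2.contourArea(k)<6000]
for n,c in(("top",T),("side",S)):
    for r,k in quads(c):
        q=cv2.approxPolyDP(cv2.convexHull(k),6,True)[:,0]
        print(n,np.round(r[0]),q.tolist(), np.round(cast(c,n,q,.004)[:,:2],3).tolist())
E
```

```text
valve [ 0.598 -0.145  0.01 ]
gauge [0.612 0.343 0.01 ]
gst [0.577 0.31  0.01 ]
syr [ 0.438 -0.325  0.01 ]
tape [0.443 0.125 0.01 ]
pg [0.424 0.337 0.01 ]
pv [0.607 0.12  0.01 ]
pt [ 0.435 -0.134  0.01 ]
ps [ 0.589 -0.307  0.01 ]
cup [0.438 0.    0.01 ]
bk [0.605 0.007 0.01 ]
top [341. 259.] [[355, 225], [364, 289], [326, 293], [318, 229]] [[0.514, -0.166], [0.371, -0.185], [0.36, -0.101], [0.502, -0.082]]
top [128. 258.] [[148, 225], [148, 289], [108, 291], [109, 227]] [[0.5, 0.303], [0.357, 0.291], [0.35, 0.379], [0.493, 0.391]]
top [417. 194.] [[407, 159], [443, 171], [428, 228], [390, 216]] [[0.674, -0.288], [0.647, -0.371], [0.512, -0.332], [0.537, -0.246]]
top [231. 181.] [[243, 148], [256, 206], [219, 215], [206, 156]] [[0.689, 0.096], [0.551, 0.06], [0.528, 0.144], [0.667, 0.182]]
side [543. 382.] [[530, 360], [559, 374], [559, 395], [550, 403], [531, 397]] [[0.737, -0.513], [0.758, -0.551], [0.726, -0.574], [0.702, -0.575], [0.684, -0.555]]
side [387. 306.] [[431, 317], [357, 332], [342, 293], [411, 281]] [[0.647, -0.372], [0.508, -0.335], [0.532, -0.251], [0.671, -0.289]]
side [271. 271.] [[312, 269], [254, 302], [230, 274], [286, 244]] [[0.511, -0.172], [0.371, -0.191], [0.356, -0.107], [0.496, -0.085]]
side [287. 182.] [[318, 177], [278, 201], [255, 184], [295, 163]] [[0.685, 0.093], [0.547, 0.054], [0.525, 0.142], [0.662, 0.177]]
side [193. 157.] [[223, 156], [179, 172], [164, 158], [207, 143]] [[0.498, 0.3], [0.366, 0.282], [0.348, 0.366], [0.481, 0.386]]
side [436.  56.] [[307, 1], [339, 0], [557, 95], [559, 124]] [[1.512, 1.584], [1.69, 1.519], [1.694, 0.122], [1.511, -0.016]]
```

View pics/wrist0.png

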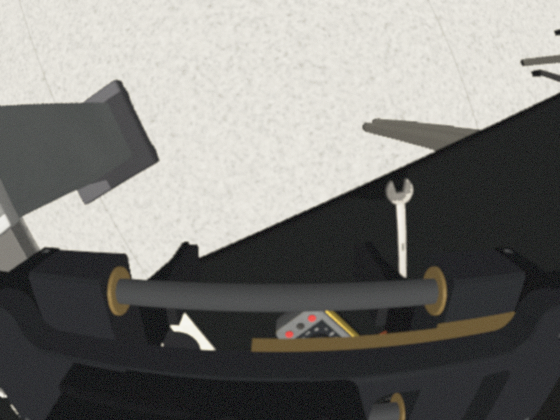

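The wrist view shows the fingers filling the rows below about 250, with the wrench and the multimeter in sight. A thing straight under the tool will appear near the image centre. Top and side casts of the pads agree to about 5 mm, so I'll refine each one with the wrist camera.

```bash
python3 - <<'E'
from h import *
go((0.61,0.125,0.17),180)
T=vision.read_camera("top")
cv2.imwrite("pics/c1.png",cv2.resize(T["image"][145:295,95:455,::-1],None,fx=2.2,fy=2.2,interpolation=cv2.INTER_CUBIC))
E
```

```text
shift [-497.9 -275.9   60.3] rv [-0.001 -0.    -0.442] now [0.2779 0.5874 0.23  ] [-179.95    0.    154.69] q7 -3.3 t 0.25
```

View pics/c1.png

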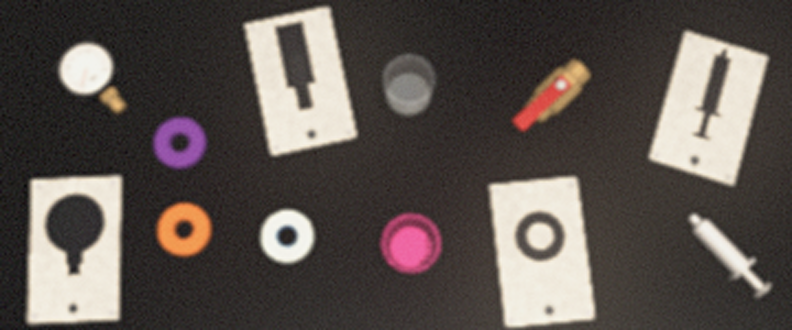

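The close crop confirms the choices. The valve (550,95) has its red lever to the lower left, and the gauge (86,68) has its stem to the lower right. The white tape (287,236) has a bluish core, and the syringe (730,255) has its nozzle at upper left. Pad hole marks are all at the robot end.

Request:
drive_tool([
  {"x": -498, "y": -276, "z": 60, "rz": -0.442, "fingers": -1},
  {"x": -498, "y": -276, "z": 60, "rz": -0.442, "fingers": -1},
  {"x": -498, "y": -276, "z": 60, "rz": -0.442, "fingers": -1},
  {"x": -498, "y": -276, "z": 60, "rz": -0.442, "fingers": -1},
  {"x": -498, "y": -276, "z": 60, "rz": -0.442, "fingers": -1},
  {"x": -498, "y": -276, "z": 60, "rz": -0.442, "fingers": -1},
  {"x": -498, "y": -276, "z": 60, "rz": -0.442, "fingers": -1},
  {"x": -498, "y": -276, "z": 60, "rz": -0.442, "fingers": -1},
  {"x": -498, "y": -276, "z": 60, "rz": -0.442, "fingers": -1},
  {"x": -498, "y": -276, "z": 60, "rz": -0.442, "fingers": -1},
  {"x": -498, "y": -276, "z": 60, "rz": -0.442, "fingers": -1},
  {"x": -498, "y": -276, "z": 60, "rz": -0.442, "fingers": -1},
  {"x": -498, "y": -276, "z": 60, "rz": -0.442, "fingers": -1},
  {"x": -498, "y": -276, "z": 60, "rz": -0.442, "fingers": -1},
])

```text
invalid input at $.moves[0]: expected keys x, y, z, rx, ry, rz, fingers
```

All seven keys are needed in every row.

Request:
drive_tool([
  {"x": -498, "y": -276, "z": 60, "rx": 0, "ry": 0, "rz": -0.442, "fingers": -1},
  {"x": -498, "y": -276, "z": 60, "rx": 0, "ry": 0, "rz": -0.442, "fingers": -1},
  {"x": -498, "y": -276, "z": 60, "rx": 0, "ry": 0, "rz": -0.442, "fingers": -1},
  {"x": -498, "y": -276, "z": 60, "rx": 0, "ry": 0, "rz": -0.442, "fingers": -1},
  {"x": -498, "y": -276, "z": 60, "rx": 0, "ry": 0, "rz": -0.442, "fingers": -1},
  {"x": -498, "y": -276, "z": 60, "rx": 0, "ry": 0, "rz": -0.442, "fingers": -1},
  {"x": -498, "y": -276, "z": 60, "rx": 0, "ry": 0, "rz": -0.442, "fingers": -1},
  {"x": -498, "y": -276, "z": 60, "rx": 0, "ry": 0, "rz": -0.442, "fingers": -1},
  {"x": -498, "y": -276, "z": 60, "rx": 0, "ry": 0, "rz": -0.442, "fingers": -1},
  {"x": -498, "y": -276, "z": 60, "rx": 0, "ry": 0, "rz": -0.442, "fingers": -1},
  {"x": -498, "y": -276, "z": 60, "rx": 0, "ry": 0, "rz": -0.442, "fingers": -1},
  {"x": -498, "y": -276, "z": 60, "rx": 0, "ry": 0, "rz": -0.442, "fingers": -1},
  {"x": -498, "y": -276, "z": 60, "rx": 0, "ry": 0, "rz": -0.442, "fingers": -1},
  {"x": -498, "y": -276, "z": 60, "rx": 0, "ry": 0, "rz": -0.442, "fingers": -1},
])

```text
time_s: 2.05
tool_pos: [0.6097, 0.1265, 0.1708]
tool_rot: [180.0, 0.0, -179.9]
force: [-0.0, -0.0, 0.2]
grip_width: 0.0871
grasp_force: 0.0
```

```bash
cat >> h.py <<'E'
def pads(c,name="wrist",z=.004,lo=130,amin=3000):
    "white boards: min rectangle of the cast contour -> centre, size, pad +x angle (away from the hole mark)"
    g=cv2.cvtColor(c["image"],cv2.COLOR_RGB2GRAY); m=(g>lo).astype(np.uint8)
    out=[]
    cs,_=cv2.findContours(m,cv2.RETR_EXTERNAL,cv2.CHAIN_APPROX_NONE)
    for k in cs:
        if cv2.contourArea(k)<amin: continue
        P=cast(c,name,k[:,0],z)[:,:2]
        (ctr,s,a)=cv2.minAreaRect((P*1e3).astype(np.float32))
        out.append((np.array(ctr)/1e3,np.sort(s),(a if s[0]>s[1] else a+90)))
    return out
E
python3 - <<'E'
from h import *
c=vision.read_camera("wrist"); cv2.imwrite("pics/w1.png",c["image"][:,:,::-1])
np.save("pics/w1.npy",c,allow_pickle=True)
for p in pads(c): print(p)
go((0.595,-0.145,0.16),135)
E
```

```text
(array([0.60701385, 0.11865572]), array([ 90.64226532, 145.5377655 ]), 14.249629020690918)
(array([0.43713934, 0.33919049]), array([ 91.7412262 , 118.24909973]), 4.159817218780518)
(array([ 0.43539655, -0.13542685]), array([ 91.82204437, 145.90879822]), 7.1865458488464355)
shift [  15.3 -271.1   10.7] rv [0.    0.    0.787] now [0.6099 0.1261 0.1708] [ 1.7998e+02  2.0000e-02 -1.7990e+02] q7 78.9 t 2.1
```

View pics/w1.png

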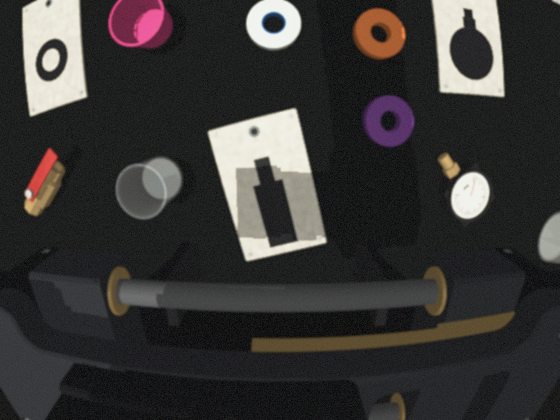

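The wrist view shows the valve pad (265,185), hole mark (254,131) towards the robot and a clean outline. Beaker (150,188), valve (45,185), gauge (470,190), tape (274,22), and the tape and gauge pads at the top corners are also in view. The pad measures 90.6 x 145.5 mm on the z = 4 mm plane, which fits its real size.

Request:
drive_tool([
  {"x": 15, "y": -271, "z": 10, "rx": 0, "ry": 0, "rz": 0.787, "fingers": -1},
  {"x": 15, "y": -271, "z": 10, "rx": 0, "ry": 0, "rz": 0.787, "fingers": -1},
  {"x": 15, "y": -271, "z": 10, "rx": 0, "ry": 0, "rz": 0.787, "fingers": -1},
  {"x": 15, "y": -271, "z": 10, "rx": 0, "ry": 0, "rz": 0.787, "fingers": -1},
  {"x": 15, "y": -271, "z": 10, "rx": 0, "ry": 0, "rz": 0.787, "fingers": -1},
  {"x": 15, "y": -271, "z": 10, "rx": 0, "ry": 0, "rz": 0.787, "fingers": -1},
  {"x": 15, "y": -271, "z": 10, "rx": 0, "ry": 0, "rz": 0.787, "fingers": -1},
  {"x": 15, "y": -271, "z": 10, "rx": 0, "ry": 0, "rz": 0.787, "fingers": -1},
])

```text
time_s: 3.1
tool_pos: [0.5959, -0.1429, 0.1605]
tool_rot: [179.9, -0.0, 135.2]
force: [-0.3, -0.3, 0.0]
grip_width: 0.0868
grasp_force: 0.0
```

```bash
python3 - <<'E'
from h import *
c=vision.read_camera("wrist"); cv2.imwrite("pics/w2.png",c["image"][:,:,::-1])
np.save("pics/w2.npy",c,allow_pickle=True)
for p in pads(c): print(p)
go()
h=cv2.cvtColor(c["image"],cv2.COLOR_RGB2HSV)
red=((h[...,0]<6)|(h[...,0]>172))&(h[...,1]>130)&(h[...,2]>70)
br=(h[...,0]>9)&(h[...,0]<28)&(h[...,1]>70)&(h[...,2]>60)
for n,m,z in (("lever",red,.041),("brass",br,.025)):
    cs,_=cv2.findContours(m.astype(np.uint8),cv2.RETR_EXTERNAL,cv2.CHAIN_APPROX_NONE)
    for k in cs:
        if cv2.contourArea(k)>150:
            r=cv2.minAreaRect((cast(c,"wrist",k[:,0],z)[:,:2]*1e3).astype(np.float32)); print(n,k[:,0].mean(0).round(),np.round(r[0]),np.round(r[1]),round(r[2],1))
E
```

```text
(array([ 0.43521338, -0.13573325]), array([ 90.4947052 , 145.72583008]), 7.234246253967285)
(array([0.60702698, 0.11814585]), array([ 91.30969238, 145.54627991]), 14.206049919128418)
(array([ 0.25260341, -0.18262074]), array([132.11901855, 180.98895264]), 0.10051815211772919)
shift [0. 0. 0.] rv [ 0.001 -0.001 -0.   ] now [ 0.5957 -0.1434  0.1605] [ 1.7996e+02 -3.0000e-02  1.3515e+02] q7 62.5 t 3.15
lever [274. 186.] [ 580. -130.] [15. 69.] 45.2
brass [400. 406.] [ 944. -235.] [16. 80.] 71.2
brass [381. 337.] [ 820. -156.] [355.  29.] 45.1
brass [436. 290.] [800. -91.] [28. 71.] 59.4
brass [117. 290.] [ 545. -347.] [29. 71.] 31.0
brass [274. 204.] [ 599. -149.] [32. 76.] 45.2
```

View pics/w2.png

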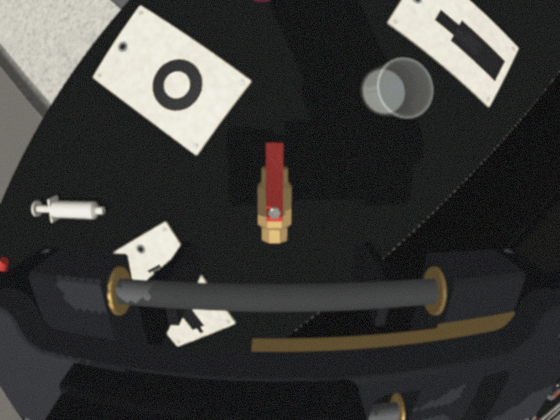

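The valve (274,190) lies straight under the tool: red lever tip at (274,143), brass end at (274,243), and yaw already across the body. The syringe (68,209) and tape pad (175,85) are in view too. Pad fixes from the two places agree to under 1 mm. Next I'll check the heights from the two views.

```bash
python3 - <<'E'
from h import *
A=np.load("pics/w1.npy",allow_pickle=True).item();B=np.load("pics/w2.npy",allow_pickle=True).item()
def red(c):
    h=cv2.cvtColor(c["image"],cv2.COLOR_RGB2HSV); m=((h[...,0]<6)|(h[...,0]>172))&(h[...,1]>130)&(h[...,2]>70)
    m[:100]=0; m[240:]=0
    cs,_=cv2.findContours(m.astype(np.uint8),cv2.RETR_EXTERNAL,cv2.CHAIN_APPROX_NONE)
    k=max(cs,key=cv2.contourArea); return cv2.minAreaRect(k.astype(np.float32))[0]
a,b=red(A),red(B); print(a,b,"lever",tri((A,"wrist",a),(B,"wrist",b)).round(4))
def wh(c,near):
    g=cv2.cvtColor(c["image"],cv2.COLOR_RGB2GRAY)
    cs,_=cv2.findContours((g>130).astype(np.uint8),cv2.RETR_EXTERNAL,cv2.CHAIN_APPROX_NONE)
    k=min((k for k in cs if cv2.contourArea(k)>2000),key=lambda k:np.linalg.norm(k[:,0].mean(0)-near))
    return cv2.approxPolyDP(cv2.convexHull(k),8,True)[:,0]
for nm,n1,n2 in (("pad_valve",(265,185),(455,45)),("pad_tape",(55,55),(175,85))):
    q1,q2=wh(A,n1),wh(B,n2)
    for u in q1:
        w=cast(A,"wrist",u,.004); v=q2[np.argmin(np.linalg.norm(cast(B,"wrist",q2,.004)-w,axis=1))]
        print(nm,u,v,tri((A,"wrist",u),(B,"wrist",v)).round(4))
go((0.5998,-0.1498,0.010),135.2)
E
```

```text
(40.36890411376953, 173.42288208007812) (274.0, 181.0) lever [ 0.5794 -0.1301  0.0389]
pad_valve [294 108] [401   0] [ 0.5324  0.1487 -0.1037]
pad_valve [325 242] [517  46] [0.6638 0.1784 0.0058]
pad_valve [246 260] [489 106] [0.6871 0.0933 0.0047]
pad_valve [208 131] [387  22] [0.5479 0.0579 0.0028]
pad_tape [79  0] [139   6] [ 0.3737 -0.0994  0.0074]
pad_tape [86 96] [250  80] [ 0.5002 -0.0825  0.0028]
pad_tape [ 30 115] [197 154] [ 0.5123 -0.1693  0.0049]
pad_tape [22  9] [93 77] [ 0.3718 -0.1878  0.0061]
shift [ -7.5  -1.8 150.5] rv [ 0.001 -0.001 -0.001] now [ 0.5957 -0.1434  0.1605] [ 1.7996e+02 -3.0000e-02  1.3515e+02] q7 62.5 t 3.15
```

Heights check out, with the lever at about 40 mm and the pads at about 4 mm (corners clipped by the image edge ignored). Now descend and grip.

Request:
drive_tool([
  {"x": -7, "y": -2, "z": 50, "rx": 0, "ry": 0, "rz": 0, "fingers": -1},
  {"x": -7, "y": -2, "z": 90, "rx": 0, "ry": 0, "rz": 0, "fingers": -1},
  {"x": -7, "y": -2, "z": 115, "rx": 0, "ry": 0, "rz": 0, "fingers": -1},
  {"x": -7, "y": -2, "z": 135, "rx": 0, "ry": 0, "rz": 0, "fingers": -1},
  {"x": -7, "y": -2, "z": 145, "rx": 0, "ry": 0, "rz": 0, "fingers": -1},
  {"x": -7, "y": -2, "z": 150, "rx": 0, "ry": 0, "rz": 0, "fingers": -1},
  {"x": -7, "y": -2, "z": 150, "rx": 0, "ry": 0, "rz": 0, "fingers": -1},
  {"x": -7, "y": -2, "z": 150, "rx": 0, "ry": 0, "rz": 0, "fingers": 1},
  {"x": -7, "y": -2, "z": 150, "rx": 0, "ry": 0, "rz": 0, "fingers": 1},
  {"x": -7, "y": -2, "z": 150, "rx": 0, "ry": 0, "rz": 0, "fingers": 1},
  {"x": -7, "y": -2, "z": 150, "rx": 0, "ry": 0, "rz": 0, "fingers": 1},
  {"x": -7, "y": -2, "z": 150, "rx": 0, "ry": 0, "rz": 0, "fingers": 1},
  {"x": -7, "y": -2, "z": 150, "rx": 0, "ry": 0, "rz": 0, "fingers": 1},
  {"x": -7, "y": -2, "z": 150, "rx": 0, "ry": 0, "rz": 0, "fingers": 1},
], force=25)

```text
time_s: 4.9
tool_pos: [0.599, -0.152, 0.0107]
tool_rot: [180.0, 0.0, 134.9]
force: [0.3, 0.4, -0.4]
grip_width: 0.0311
grasp_force: 25.0
```

```bash
python3 - <<'E'
from h import *
go((0.6370,0.1263,0.12),-165.75)
E
```

```text
shift [ 170.2  223.5 -109.2] rv [ 0.000e+00  1.000e-03 -1.035e+00] now [ 0.599  -0.152   0.0107] [1.7996e+02 1.0000e-02 1.3493e+02] q7 66.7 t 4.9
```

Request:
drive_tool([
  {"x": 0, "y": 0, "z": -50, "rx": 0, "ry": 0, "rz": 0, "fingers": 1},
  {"x": 0, "y": 0, "z": -105, "rx": 0, "ry": 0, "rz": 0, "fingers": 1},
  {"x": 30, "y": 40, "z": -110, "rx": 0, "ry": 0, "rz": -0.15, "fingers": 1},
  {"x": 60, "y": 80, "z": -110, "rx": 0, "ry": 0, "rz": -0.33, "fingers": 1},
  {"x": 90, "y": 118, "z": -110, "rx": 0, "ry": 0, "rz": -0.5, "fingers": 1},
  {"x": 115, "y": 155, "z": -110, "rx": 0, "ry": 0, "rz": -0.67, "fingers": 1},
  {"x": 140, "y": 185, "z": -110, "rx": 0, "ry": 0, "rz": -0.84, "fingers": 1},
  {"x": 160, "y": 210, "z": -110, "rx": 0, "ry": 0, "rz": -0.96, "fingers": 1},
  {"x": 170, "y": 223, "z": -110, "rx": 0, "ry": 0, "rz": -1.035, "fingers": 1},
  {"x": 170, "y": 223, "z": -110, "rx": 0, "ry": 0, "rz": -1.035, "fingers": 1},
  {"x": 170, "y": 223, "z": -110, "rx": 0, "ry": 0, "rz": -1.035, "fingers": 1},
  {"x": 170, "y": 223, "z": -110, "rx": 0, "ry": 0, "rz": -1.035, "fingers": 1},
])

```text
time_s: 6.4
tool_pos: [0.6366, 0.1238, 0.1205]
tool_rot: [-180.0, -0.0, -165.9]
force: [-0.0, -0.1, -2.4]
grip_width: 0.0313
grasp_force: 25.0
```

```bash
python3 - <<'E'
from h import *
c=vision.read_camera("wrist"); np.save("pics/w3.npy",c,allow_pickle=True); cv2.imwrite("pics/w3.png",c["image"][:,:,::-1])
go((0.6370,0.1263,0.0155),-165.75)
for p in pads(c,amin=2000): print(p)
E
```

```text
shift [ -0.9   2.1 105.1] rv [-0.001 -0.    -0.003] now [0.6366 0.1241 0.1206] [-1.7997e+02 -1.0000e-02 -1.6592e+02] q7 93.8 t 6.45
(array([0.60619586, 0.11839352]), array([ 90.31738281, 143.62826538]), 14.222406387329102)
(array([0.42364526, 0.33800934]), array([ 92.02924347, 145.68751526]), 4.06110954284668)
```

View pics/w3.png

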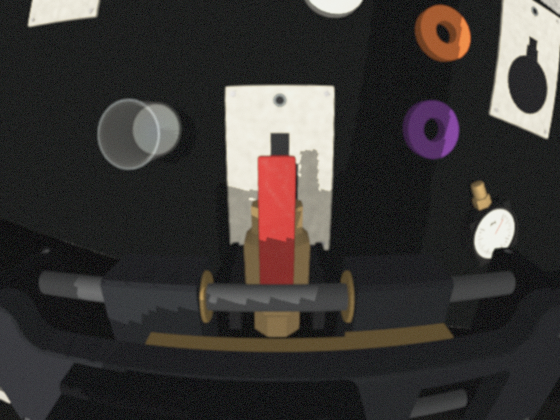

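The valve is held squarely, with the lever tip (277,155) just short of the printed lever (280,145) on the pad below. The view is perspective, so that offset is expected before lowering. Beaker (138,134) is clear.

Request:
drive_tool([
  {"x": -1, "y": 2, "z": 50, "rx": 0, "ry": 0, "rz": -0.003, "fingers": 1},
  {"x": -1, "y": 2, "z": 80, "rx": 0, "ry": 0, "rz": -0.003, "fingers": 1},
  {"x": -1, "y": 2, "z": 95, "rx": 0, "ry": 0, "rz": -0.003, "fingers": 1},
  {"x": -1, "y": 2, "z": 102, "rx": 0, "ry": 0, "rz": -0.003, "fingers": 1},
  {"x": -1, "y": 2, "z": 105, "rx": 0, "ry": 0, "rz": -0.003, "fingers": 1},
  {"x": -1, "y": 2, "z": 105, "rx": 0, "ry": 0, "rz": -0.003, "fingers": 1},
  {"x": -1, "y": 2, "z": 105, "rx": 0, "ry": 0, "rz": -0.003, "fingers": 1},
])

```text
time_s: 7.32
tool_pos: [0.6378, 0.128, 0.0166]
tool_rot: [180.0, 0.1, -165.6]
force: [0.1, -0.3, -2.2]
grip_width: 0.0314
grasp_force: 25.0
```

```bash
python3 - <<'E'
from h import *
go((0.6370,0.1263,0.0147),-165.75)
E
```

```text
shift [ 1.2 -1.4  1.9] rv [0.    0.002 0.003] now [0.6378 0.128  0.0166] [ 1.8000e+02  1.0000e-01 -1.6561e+02] q7 94.6 t 7.325
```

Request:
drive_tool([
  {"x": 1, "y": -1.5, "z": 1.5, "rx": 0, "ry": 0, "rz": 0.003, "fingers": 1},
  {"x": 1, "y": -1.5, "z": 2, "rx": 0, "ry": 0, "rz": 0.003, "fingers": 1},
  {"x": 1, "y": -1.5, "z": 2, "rx": 0, "ry": 0, "rz": 0.003, "fingers": 1},
  {"x": 1, "y": -1.5, "z": 2, "rx": 0, "ry": 0, "rz": 0.003, "fingers": 1},
])

```text
time_s: 7.82
tool_pos: [0.6369, 0.1263, 0.0146]
tool_rot: [180.0, 0.1, -165.8]
force: [-1.6, -0.1, 5.5]
grip_width: 0.0307
grasp_force: 25.0
```

Contact is made, so release and rise straight up.

Request:
drive_tool([
  {"x": 0, "y": 0, "z": 0, "rx": 0, "ry": 0, "rz": 0, "fingers": -0.4},
  {"x": 0, "y": 0, "z": 0, "rx": 0, "ry": 0, "rz": 0, "fingers": -0.4},
  {"x": 0, "y": 0, "z": 0, "rx": 0, "ry": 0, "rz": 0, "fingers": -0.4},
  {"x": 0, "y": 0, "z": -20, "rx": 0, "ry": 0, "rz": 0, "fingers": -0.4},
  {"x": 0, "y": 0, "z": -60, "rx": 0, "ry": 0, "rz": 0, "fingers": -1},
  {"x": 0, "y": 0, "z": -110, "rx": 0, "ry": 0, "rz": 0, "fingers": -1},
  {"x": 0, "y": 0, "z": -150, "rx": 0, "ry": 0, "rz": 0, "fingers": -1},
  {"x": 0, "y": 0, "z": -150, "rx": 0, "ry": 0, "rz": 0, "fingers": -1},
  {"x": 0, "y": 0, "z": -150, "rx": 0, "ry": 0, "rz": 0, "fingers": -1},
])

```text
time_s: 8.95
tool_pos: [0.6363, 0.1261, 0.1641]
tool_rot: [180.0, 0.0, -165.8]
force: [-0.1, 0.1, -0.3]
grip_width: 0.0868
grasp_force: 0.0
```

```bash
cat >> h.py <<'E'
def blobs(c,mask,z,amin=100,name="wrist",box=None):
    m=mask.astype(np.uint8)
    if box: b=np.zeros_like(m); b[box[1]:box[3],box[0]:box[2]]=1; m=m*b
    cs,_=cv2.findContours(m,cv2.RETR_EXTERNAL,cv2.CHAIN_APPROX_NONE); out=[]
    for k in sorted(cs,key=cv2.contourArea,reverse=True):
        if cv2.contourArea(k)<amin: continue
        P=(cast(c,name,k[:,0],z)[:,:2]*1e3).astype(np.float32)
        r=cv2.minAreaRect(P); a=r[2] if r[1][0]>r[1][1] else r[2]+90
        out.append((k[:,0].mean(0).round(),np.round(r[0],1),np.round(sorted(r[1]),1),round(a,2)))
    return out
def hsv(c): return cv2.cvtColor(c["image"],cv2.COLOR_RGB2HSV)
def red(c):
    h=hsv(c); return ((h[...,0]<6)|(h[...,0]>172))&(h[...,1]>130)&(h[...,2]>60)
def brass(c):
    h=hsv(c); return (h[...,0]>9)&(h[...,0]<28)&(h[...,1]>70)&(h[...,2]>60)
def shot(n):
    c=vision.read_camera("wrist"); np.save(f"pics/{n}.npy",c,allow_pickle=True); cv2.imwrite(f"pics/{n}.png",c["image"][:,:,::-1]); return c
E
python3 - <<'E'
from h import *
c=shot("w4")
for b in blobs(c,red(c),.045,300,box=(150,0,400,250)): print("lever",b)
for b in blobs(c,brass(c),.02,100,box=(150,0,560,250)): print("brass",b)
for p in pads(c,amin=2000): print(p)
h=hsv(c); w=(h[...,2]>120)&(h[...,1]<60)
for b in blobs(c,w,.026,300): print("white",b)
go((0.605,0.335,0.16),-140)
E
```

```text
lever (array([277., 172.]), array([609.4, 119.5]), array([15.2, 68.1]), 14.24)
brass (array([422.,  41.]), array([449.7, 223. ]), array([51.3, 57. ]), 114.02)
brass (array([277., 195.]), array([637.2, 126.3]), array([30.9, 76.2]), 15.0)
brass (array([456., 185.]), array([576.2, 305.4]), array([21.2, 30.2]), 39.66)
(array([0.60639124, 0.11831938]), array([ 90.48574066, 143.85813904]), 14.083388328552246)
(array([0.42358966, 0.33814856]), array([ 91.97389984, 145.99995422]), 4.005856037139893)
white (array([277., 162.]), array([603. , 117.6]), array([ 84.8, 133.8]), 14.25)
white (array([501.,  67.]), array([433.1, 321.9]), array([ 85.9, 136.1]), 4.03)
white (array([83., 14.]), array([ 493.2, -112.3]), array([37.6, 85.4]), 97.06)
white (array([470., 219.]), array([606.6, 335.7]), array([52.2, 52.5]), 172.15)
white (array([168., 127.]), array([591.6,  10.8]), array([39.3, 43.9]), 39.79)
white (array([539.,  12.]), array([351.2, 365.8]), array([ 47.2, 101. ]), 121.6)
white (array([325.,  11.]), array([458.3, 125.7]), array([27.3, 49.9]), 107.98)
shift [-21.5 210.1   3. ] rv [ 0.    -0.001 -0.45 ] now [0.6358 0.126  0.163 ] [ 1.8000e+02 -7.0000e-02 -1.6578e+02] q7 93.5 t 9.0
```

View pics/w4.png

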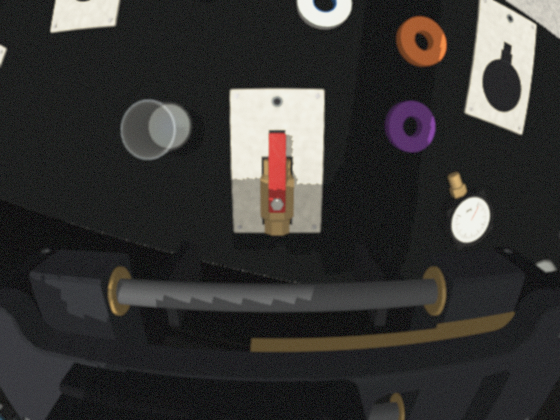

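The valve lies on its outline: origin measured at (622.0,122.7) mm against a target of (621.5,122.4), with the angle within 0.1°. The gauge face is at (470,219), with the brass stem at (457,185).

Request:
drive_tool([
  {"x": -22, "y": 210, "z": 5, "rx": 0, "ry": 0, "rz": -0.537, "fingers": -1},
  {"x": -22, "y": 210, "z": 5, "rx": 0, "ry": 0, "rz": -0.537, "fingers": -1},
  {"x": -22, "y": 210, "z": 5, "rx": 0, "ry": 0, "rz": -0.537, "fingers": -1},
  {"x": -22, "y": 210, "z": 5, "rx": 0, "ry": 0, "rz": -0.537, "fingers": -1},
  {"x": -22, "y": 210, "z": 5, "rx": 0, "ry": 0, "rz": -0.537, "fingers": -1},
  {"x": -22, "y": 210, "z": 5, "rx": 0, "ry": 0, "rz": -0.537, "fingers": -1},
  {"x": -22, "y": 210, "z": 5, "rx": 0, "ry": 0, "rz": -0.537, "fingers": -1},
])

```text
time_s: 9.88
tool_pos: [0.6075, 0.3319, 0.1586]
tool_rot: [-179.9, -0.0, -135.3]
force: [0.7, -0.3, 0.3]
grip_width: 0.0873
grasp_force: 0.0
```

```bash
python3 - <<'E'
from h import *
c=shot("w5"); A=np.load("pics/w4.npy",allow_pickle=True).item()
go()
def face(c,near):
    h=hsv(c); m=((h[...,2]>120)&(h[...,1]<60)).astype(np.uint8)
    cs,_=cv2.findContours(m,cv2.RETR_EXTERNAL,cv2.CHAIN_APPROX_NONE)
    k=min((k for k in cs if cv2.contourArea(k)>300),key=lambda k:np.linalg.norm(k[:,0].mean(0)-near))
    return cv2.fitEllipse(k)[0]
pr=proj(c,"wrist",[.6066,.3357,.026])[0]; print(pr)
fa,fc=face(A,(470,219)),face(c,pr); print(fa,fc,"face",tri((A,"wrist",fa),(c,"wrist",fc)).round(4),cast(c,"wrist",fc,.025).round(4))
for b in blobs(c,brass(c),.015,80,box=(100,0,500,250)): print("brass",b)
for p in pads(c,amin=2000): print(p)
E
```

```text
shift [0. 0. 0.] rv [-0.001 -0.     0.   ] now [0.6073 0.3324 0.1587] [-1.7994e+02 -1.0000e-02 -1.3523e+02] q7 104.3 t 9.925
[280.68492228 202.46351202]
(470.18511962890625, 219.4764862060547) (281.6361389160156, 202.41090393066406) face [0.6068 0.337  0.0227] [[0.6061 0.3365 0.025 ]]
brass (array([320.,  11.]), array([455.9, 238.3]), array([29.8, 53.9]), 138.12)
brass (array([113.,  75.]), array([634. , 129.8]), array([26. , 70.2]), 14.44)
brass (array([458., 234.]), array([496.2, 502.4]), array([20.3, 47.3]), 17.16)
brass (array([283., 158.]), array([576.4, 308.8]), array([18.5, 26.1]), 44.94)
(array([0.61037738, 0.34165942]), array([54.51488495, 55.48775482]), 134.75333786010742)
(array([0.5343429 , 0.23682193]), array([50.45704269, 51.36069489]), 44.67539978027344)
(array([0.32679184, 0.43257651]), array([199.4980011 , 264.07391357]), 47.51539611816406)
(array([0.42362854, 0.33838187]), array([ 91.07479858, 146.39144897]), 3.9721875190734863)
(array([0.60717249, 0.11896017]), array([ 91.65912628, 145.8913269 ]), 14.189723014831543)
```

View pics/w5.png

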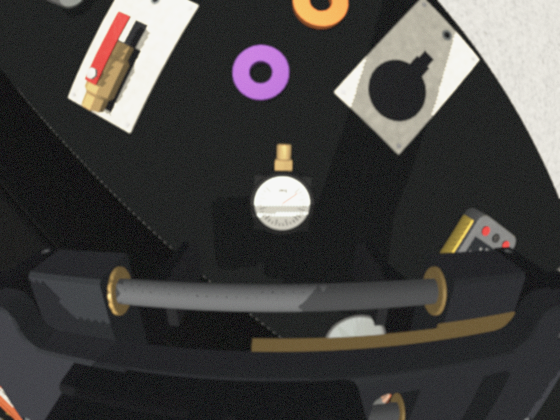

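The gauge face (282,203) is under the tool, with the stem pointing away at (283,157). The gauge pad (405,75) is clear, and the face height triangulates to about 24 mm. I'll measure the stem direction more finely before gripping.

```bash
python3 - <<'E'
from h import *
c=np.load("pics/w5.npy",allow_pickle=True).item()
m=brass(c); 
for r in range(140,178,4):
    cols=np.where(m[r:r+4,260:310])[1]+260
    if len(cols): print(r, len(cols)/4, cols.mean().round(2))
g=cv2.cvtColor(c["image"],cv2.COLOR_RGB2GRAY).astype(int)
h=hsv(c); w=((h[...,2]>100)&(h[...,1]<70))
for r in (190,196,200,204,214,220):
    cols=np.where(w[r,240:325])[0]+240; print("face",r,cols.min(),cols.max(),(cols.min()+cols.max())/2)
y,x=np.where(m[140:172,260:310]); s=np.array([x.mean()+260,y.mean()+140]); f=(281.64,202.4)
a=cast(c,"wrist",s,.02)[0];b=cast(c,"wrist",f,.025)[0]; print(s,a,b,np.degrees(np.arctan2(*(b-a)[[1,0]])))
go((.6063,.3367,.009),-136)
E
```

```text
140 3.0 283.5
144 15.75 283.62
148 16.0 283.5
152 16.0 283.5
156 17.0 283.24
160 19.25 283.13
164 19.5 283.0
168 18.5 283.0
face 190 256 307 281.5
face 196 254 309 281.5
face 200 253 310 281.5
face 204 253 310 281.5
face 214 256 308 282.0
face 220 260 303 281.5
[283.27  157.748] [0.57629719 0.30886477 0.02      ] [0.60613042 0.33648792 0.025     ] 42.7971821809712
shift [ -2.3   3.9 149.7] rv [-0.001 -0.     0.014] now [0.6073 0.3324 0.1587] [-1.7994e+02 -1.0000e-02 -1.3523e+02] q7 104.3 t 9.925
```

Request:
drive_tool([
  {"x": -2, "y": 4, "z": 50, "rx": 0, "ry": 0, "rz": 0.034, "fingers": -1},
  {"x": -2, "y": 4, "z": 90, "rx": 0, "ry": 0, "rz": 0.034, "fingers": -1},
  {"x": -2, "y": 4, "z": 115, "rx": 0, "ry": 0, "rz": 0.034, "fingers": -1},
  {"x": -2, "y": 4, "z": 135, "rx": 0, "ry": 0, "rz": 0.034, "fingers": -1},
  {"x": -2, "y": 4, "z": 145, "rx": 0, "ry": 0, "rz": 0.034, "fingers": -1},
  {"x": -2, "y": 4, "z": 149, "rx": 0, "ry": 0, "rz": 0.034, "fingers": -1},
  {"x": -2, "y": 4, "z": 149, "rx": 0, "ry": 0, "rz": 0.034, "fingers": -1},
  {"x": -2, "y": 4, "z": 149, "rx": 0, "ry": 0, "rz": 0.034, "fingers": 0},
  {"x": -2, "y": 4, "z": 149, "rx": 0, "ry": 0, "rz": 0.034, "fingers": 1},
  {"x": -2, "y": 4, "z": 149, "rx": 0, "ry": 0, "rz": 0.034, "fingers": 1},
  {"x": -2, "y": 4, "z": 149, "rx": 0, "ry": 0, "rz": 0.034, "fingers": 1},
  {"x": -2, "y": 4, "z": 149, "rx": 0, "ry": 0, "rz": 0.034, "fingers": 1},
], force=25)

```text
time_s: 11.42
tool_pos: [0.6054, 0.3391, 0.01]
tool_rot: [-180.0, 0.0, -137.0]
force: [0.3, -0.5, 3.1]
grip_width: 0.0609
grasp_force: 25.0
```

```bash
python3 - <<'E'
from h import *
a=np.radians(4.0); pad=np.array([.4236,.3382]); u=np.array([np.cos(a),np.sin(a)])
t=pad+u*(.015+.011); print("case centre target",t)
go((t[0],t[1],.12),-176+.0)
E
```

```text
case centre target [0.44953667 0.34001367]
shift [ 113.2  106.9 -110.1] rv [-0.     0.001  0.681] now [0.6054 0.3391 0.01  ] [-1.7996e+02  5.0000e-02 -1.3697e+02] q7 102.1 t 11.425
```

Request:
drive_tool([
  {"x": 0, "y": 0, "z": -50, "rx": 0, "ry": 0, "rz": 0, "fingers": 1},
  {"x": 0, "y": 0, "z": -105, "rx": 0, "ry": 0, "rz": 0, "fingers": 1},
  {"x": 25, "y": 24, "z": -110, "rx": 0, "ry": 0, "rz": 0.15, "fingers": 1},
  {"x": 50, "y": 47, "z": -110, "rx": 0, "ry": 0, "rz": 0.32, "fingers": 1},
  {"x": 75, "y": 71, "z": -110, "rx": 0, "ry": 0, "rz": 0.48, "fingers": 1},
  {"x": 98, "y": 93, "z": -110, "rx": 0, "ry": 0, "rz": 0.61, "fingers": 1},
  {"x": 112, "y": 107, "z": -110, "rx": 0, "ry": 0, "rz": 0.678, "fingers": 1},
  {"x": 112, "y": 107, "z": -110, "rx": 0, "ry": 0, "rz": 0.678, "fingers": 1},
  {"x": 112, "y": 107, "z": -110, "rx": 0, "ry": 0, "rz": 0.678, "fingers": 1},
  {"x": 112, "y": 107, "z": -110, "rx": 0, "ry": 0, "rz": 0.678, "fingers": 1},
])

```text
time_s: 12.68
tool_pos: [0.4509, 0.3407, 0.1195]
tool_rot: [-180.0, 0.0, -175.8]
force: [-0.5, -0.5, -1.6]
grip_width: 0.0611
grasp_force: 25.0
```

```bash
python3 - <<'E'
from h import *
c=shot("w6")
go((.4505,.3401,.014),-175.77)
m=brass(c)
for r in range(150,260,5):
    cols=np.where(m[r,230:330])[0]+230
    if len(cols)>5: print(r,len(cols),cols.mean().round(2),end="; ")
for p in pads(c,amin=2000): print(p)
E
```

```text
shift [  0.4  -0.5 105.4] rv [-0.     0.    -0.001] now [0.4508 0.3407 0.1194] [-1.7999e+02  1.0000e-02 -1.7585e+02] q7 55.3 t 12.725
165 16 276.5; 170 26 277.5; 175 28 277.5; 180 29 277.0; 185 29 277.0; 190 28 277.5; 195 33 277.0; 200 35 277.0; 205 35 277.0; 210 35 277.0; 215 35 277.0; (array([0.50212408, 0.34432288]), array([53.22911072, 98.24275208]), 94.2016372680664)
(array([0.44781705, 0.22419823]), array([52.10025787, 53.30350494]), 179.16748809814453)
(array([0.41245044, 0.33759857]), array([ 90.01618195, 123.19228363]), 4.141600608825684)
(array([0.27144299, 0.35852267]), array([150.88278198, 566.25592041]), 91.78417611122131)
```

View pics/w6.png

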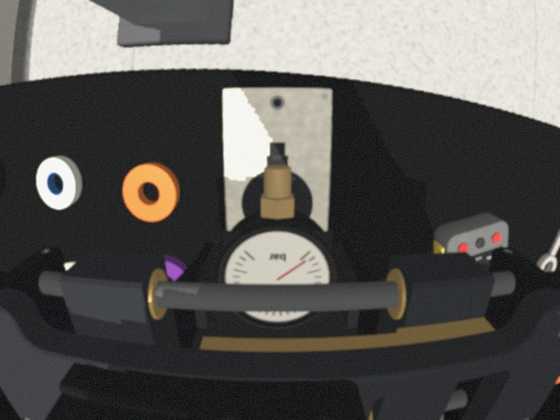

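The gauge is held square: stem straight up the image at column 277, printed stem (278,152) directly ahead, white tape (58,183) untouched. Lower it.

Request:
drive_tool([
  {"x": 0, "y": -0.5, "z": 50, "rx": 0, "ry": 0, "rz": 0, "fingers": 1},
  {"x": 0, "y": -0.5, "z": 80, "rx": 0, "ry": 0, "rz": 0, "fingers": 1},
  {"x": 0, "y": -0.5, "z": 95, "rx": 0, "ry": 0, "rz": 0, "fingers": 1},
  {"x": 0, "y": -0.5, "z": 102, "rx": 0, "ry": 0, "rz": 0, "fingers": 1},
  {"x": 0, "y": -0.5, "z": 104.5, "rx": 0, "ry": 0, "rz": 0, "fingers": 1},
  {"x": 0, "y": -0.5, "z": 104.5, "rx": 0, "ry": 0, "rz": 0, "fingers": 1},
  {"x": 0, "y": -0.5, "z": 104.5, "rx": 0, "ry": 0, "rz": 0, "fingers": 1},
])

```text
time_s: 13.6
tool_pos: [0.4505, 0.3411, 0.016]
tool_rot: [179.9, 0.1, -175.8]
force: [0.6, -1.0, -1.7]
grip_width: 0.0611
grasp_force: 25.0
```

```bash
python3 - <<'E'
from h import *
go((.4505,.3401,.014),-175.77)
E
```

```text
shift [ 0.1 -1.   2. ] rv [ 0.001  0.001 -0.001] now [0.4505 0.3411 0.016 ] [ 1.7994e+02  8.0000e-02 -1.7580e+02] q7 55.9 t 13.6
```

Request:
drive_tool([
  {"x": 0, "y": -1, "z": 1.5, "rx": 0, "ry": 0, "rz": 0, "fingers": 1},
  {"x": 0, "y": -1, "z": 2, "rx": 0, "ry": 0, "rz": 0, "fingers": 1},
  {"x": 0, "y": -1, "z": 2, "rx": 0, "ry": 0, "rz": 0, "fingers": 1},
  {"x": 0, "y": -1, "z": 2, "rx": 0, "ry": 0, "rz": 0, "fingers": 1},
])

```text
time_s: 14.1
tool_pos: [0.4504, 0.3398, 0.014]
tool_rot: [180.0, 0.0, -175.8]
force: [-1.4, -1.0, 6.1]
grip_width: 0.0609
grasp_force: 25.0
```

Request:
drive_tool([
  {"x": 0, "y": 0, "z": 0, "rx": 0, "ry": 0, "rz": 0, "fingers": -1},
  {"x": 0, "y": 0, "z": 0, "rx": 0, "ry": 0, "rz": 0, "fingers": -1},
  {"x": 0, "y": 0, "z": 0, "rx": 0, "ry": 0, "rz": 0, "fingers": -1},
  {"x": 0, "y": 0, "z": -20, "rx": 0, "ry": 0, "rz": 0, "fingers": -1},
  {"x": 0, "y": 0, "z": -60, "rx": 0, "ry": 0, "rz": 0, "fingers": -1},
  {"x": 0, "y": 0, "z": -110, "rx": 0, "ry": 0, "rz": 0, "fingers": -1},
  {"x": 0, "y": 0, "z": -150, "rx": 0, "ry": 0, "rz": 0, "fingers": -1},
  {"x": 0, "y": 0, "z": -150, "rx": 0, "ry": 0, "rz": 0, "fingers": -1},
  {"x": 0, "y": 0, "z": -150, "rx": 0, "ry": 0, "rz": 0, "fingers": -1},
])

```text
time_s: 15.22
tool_pos: [0.4496, 0.3393, 0.1624]
tool_rot: [-180.0, -0.0, -175.8]
force: [-0.0, 0.5, 0.1]
grip_width: 0.0868
grasp_force: 0.0
```

```bash
python3 - <<'E'
from h import *
c=shot("w7")
m=brass(c); y,x=np.where(m[120:200,240:320]); s=(x.mean()+240,y.mean()+120)
h=hsv(c); w=((h[...,2]>90)&(h[...,1]<70)).astype(np.uint8)
g=proj(c,"wrist",[.4495,.34,.029])[0]
# face sits inside the dark case: white blob nearest the expected place, 40-62 mm across
for b in blobs(c,w,.029,300,box=(235,130,320,250)): print("face",b)
print("stem",s,cast(c,"wrist",s,.024)[0].round(4),"expect",g, "y extents",y.min()+120,y.max()+120)
for p in pads(c,amin=2000,lo=90): print(p)
go((.438,-.325,.16),135)
E
```

```text
face (array([277., 183.]), array([435.8, 338.7]), array([ 80.3, 100.8]), 4.08)
stem (np.float64(277.80607476635515), np.float64(155.59579439252337)) [0.4095 0.3373 0.024 ] expect [277.55069096 199.8480898 ] y extents 141 168
(array([0.62523853, 0.51158588]), array([ 26.00431633, 377.05606079]), 94.47462272644043)
(array([0.42320435, 0.33841681]), array([ 91.63191223, 146.25628662]), 4.178664684295654)
(array([0.25891345, 0.36362613]), array([182.12527466, 652.2230835 ]), 92.11096096038818)
shift [  59.8 -661.4    2.7] rv [-0.002 -0.001  0.859] now [0.4493 0.339  0.1617] [-1.7992e+02 -1.1000e-01 -1.7580e+02] q7 55.2 t 15.275
```

View pics/w7.png

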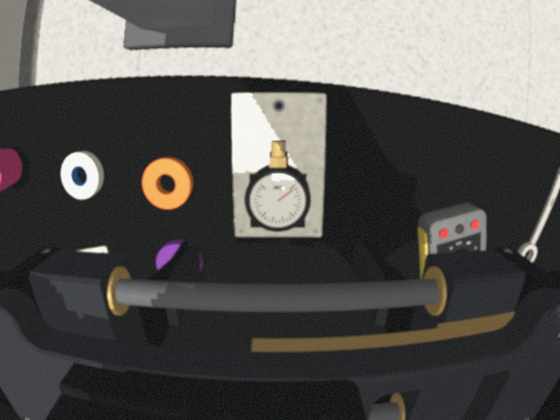

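The gauge sits on its outline: face (278,199) against an expected (277.6,199.8), stem up the middle. Next is the syringe. First I'll get its heading and the shelf height from pictures I already have.

```bash
python3 - <<'E'
from h import *
T=vision.read_camera("top");S=vision.read_camera("side")
for n,a,b in (("blue",(125,54),(322,81)),("brassplug",(205,66),(347,103)),("box",(438,54),(517,207)),("penL",(208,25),(379,101)),("penR",(268,34),(406,122))):
    print(n,tri((T,"top",a),(S,"side",b)).round(3))
B=np.load("pics/w2.npy",allow_pickle=True).item(); h=hsv(B); w=(h[...,2]>110)&(h[...,1]<70)
for b in blobs(B,w,.012,200,box=(0,190,112,225)): print("syr w2",b, [cast(B,"wrist",u,.01)[0].round(3).tolist() for u in ((103,211),(34,209))])
h=hsv(T); w=(h[...,2]>120)&(h[...,1]<60)
for b in blobs(T,w,.012,60,name="top",box=(400,232,452,285)): print("syr top",b)
for p in pads(T,"top",amin=1000): print(p)
go((.437,-.326,.16),45)
E
```

```text
blue [0.844 0.346 0.138]
brassplug [0.814 0.172 0.152]
box [ 0.862 -0.32   0.148]
penL [0.924 0.174 0.132]
penR [0.905 0.042 0.136]
syr w2 (array([ 65., 209.]), array([ 434.2, -324.4]), array([ 29.4, 111.8]), 49.66) [[0.475, -0.288, 0.01], [0.399, -0.361, 0.01]]
syr top (array([427., 261.]), array([ 439.3, -322. ]), array([ 27.5, 105.2]), 45.02)
(array([0.15015608, 0.58301947]), array([ 51.70810318, 176.29762268]), 26.373292922973633)
(array([0.21367508, 0.02315335]), array([248.02297974, 796.0211792 ]), 90.10777277499437)
(array([0.4230592 , 0.33993362]), array([ 90.38719177, 143.87593079]), 4.7770676612854)
(array([ 0.4365835 , -0.13416142]), array([ 93.46087646, 147.89949036]), 7.241128444671631)
(array([ 0.59205389, -0.3087951 ]), array([ 93.20095062, 148.15885925]), 163.65377044677734)
(array([0.60881232, 0.12016515]), array([ 92.78607178, 148.53538513]), 14.185091018676758)
shift [  60.8 -662.3    2.7] rv [-0.001 -0.003 -0.712] now [0.4492 0.3389 0.1614] [-1.799e+02 -1.300e-01 -1.758e+02] q7 55.2 t 15.375
```

The shelf behind stands about 0.135 m high and starts near x = 0.74. Placing the syringe with the camera on the far side still leaves about 50 mm. I'll take the long turn to yaw 45, because the half-turn alternative would exceed the last joint's range.

Request:
drive_tool([
  {"x": 61, "y": -662, "z": 3, "rx": 0, "ry": 0, "rz": 2.43, "fingers": -1},
  {"x": 61, "y": -662, "z": 3, "rx": 0, "ry": 0, "rz": 2.43, "fingers": -1},
  {"x": 61, "y": -662, "z": 3, "rx": 0, "ry": 0, "rz": 2.43, "fingers": -1},
  {"x": 61, "y": -662, "z": 3, "rx": 0, "ry": 0, "rz": 2.43, "fingers": -1},
  {"x": 61, "y": -662, "z": 3, "rx": 0, "ry": 0, "rz": 2.43, "fingers": -1},
  {"x": 61, "y": -662, "z": 3, "rx": 0, "ry": 0, "rz": 2.43, "fingers": -1},
  {"x": 61, "y": -662, "z": 3, "rx": 0, "ry": 0, "rz": 2.43, "fingers": -1},
  {"x": 61, "y": -662, "z": 3, "rx": 0, "ry": 0, "rz": 2.43, "fingers": -1},
  {"x": 61, "y": -662, "z": 3, "rx": 0, "ry": 0, "rz": 2.43, "fingers": -1},
  {"x": 61, "y": -662, "z": 3, "rx": 0, "ry": 0, "rz": 2.43, "fingers": -1},
  {"x": 61, "y": -662, "z": 3, "rx": 0, "ry": 0, "rz": 2.43, "fingers": -1},
  {"x": 61, "y": -662, "z": 3, "rx": 0, "ry": 0, "rz": 2.43, "fingers": -1},
  {"x": 61, "y": -662, "z": 3, "rx": 0, "ry": 0, "rz": 2.43, "fingers": -1},
  {"x": 61, "y": -662, "z": 3, "rx": 0, "ry": 0, "rz": 2.43, "fingers": -1},
  {"x": 61, "y": -662, "z": 3, "rx": 0, "ry": 0, "rz": 2.43, "fingers": -1},
  {"x": 61, "y": -662, "z": 3, "rx": 0, "ry": 0, "rz": 2.43, "fingers": -1},
])

```text
time_s: 17.38
tool_pos: [0.4376, -0.3249, 0.1599]
tool_rot: [-180.0, -0.0, 45.1]
force: [-1.2, 0.7, -0.2]
grip_width: 0.0872
grasp_force: 0.0
```

```bash
python3 - <<'E'
from h import *
c=shot("w8"); go()
print("expect",proj(c,"wrist",[[.437,-.326,.01],[.475,-.288,.01],[.399,-.361,.01],[.591,-.309,.004]]).round())
for p in pads(c,amin=2000): print(p)
h=hsv(c); w=(h[...,2]>110)&(h[...,1]<70)
for b in blobs(c,w,.012,150,box=(180,80,400,250)): print("syr",b)
for r in range(110,250,6):
    cols=np.where(w[r,200:360])[0]+200
    if len(cols)>1: print(r,len(cols),cols.mean().round(2),end="; ")
E
```

```text
shift [0. 0. 0.] rv [-0. -0.  0.] now [ 0.4376 -0.3249  0.16  ] [-1.7999e+02 -1.0000e-02  4.5050e+01] q7 -4.0 t 17.425
expect [[277. 197.]
 [277. 141.]
 [274. 246.]
 [378.  75.]]
(array([ 0.29912808, -0.26500928]), array([ 90.44724274, 205.61383057]), 135.09175872802734)
(array([ 0.33909692, -0.02615321]), array([128.55651855, 129.08447266]), 134.00044631958008)
(array([ 0.59062201, -0.31049417]), array([ 90.61203766, 145.53869629]), 163.7994613647461)
(array([ 0.43531366, -0.13604298]), array([ 90.83979797, 145.12478638]), 7.163392543792725)
syr (array([352., 102.]), array([ 543.6, -317.3]), array([65. , 98.2]), 138.4)
syr (array([275., 197.]), array([ 434.3, -322.8]), array([ 29.4, 105.1]), 49.16)
syr (array([189., 240.]), array([ 337.9, -295.3]), array([16.5, 35. ]), 90.33)
110 46 336.5; 116 43 338.0; 122 39 340.0; 128 36 341.5; 134 33 343.0; 140 26 342.5; 146 18 306.5; 152 12 275.5; 158 20 275.5; 164 20 275.5; 170 19 275.0; 176 19 275.0; 182 19 275.0; 188 19 275.0; 194 20 274.5; 200 20 274.5; 206 20 274.5; 212 24 273.5; 218 31 274.0; 224 9 274.0; 230 9 274.0; 236 8 273.5; 242 18 273.5; 248 5 202.0;
```

View pics/w8.png

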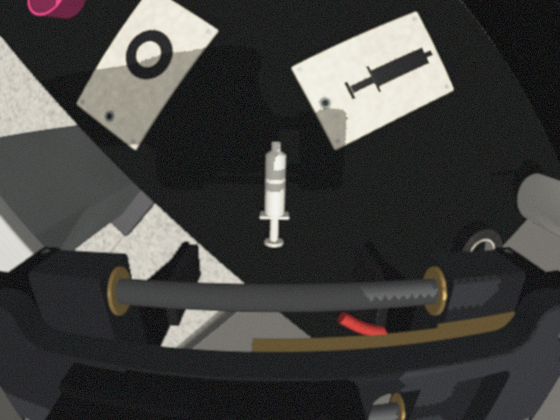

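The syringe (275,195) lies under the tool with the nozzle up at (276,143), flange (274,215) and thumb plate (274,243). Its pad is at (375,80), with hole mark (326,103) towards the robot.

```bash
python3 - <<'E'
from h import *
c=np.load("pics/w8.npy",allow_pickle=True).item();B=np.load("pics/w2.npy",allow_pickle=True).item()
print("nozzle",tri((c,"wrist",(276,143)),(B,"wrist",(103,211))).round(4),"plate",tri((c,"wrist",(273.6,243)),(B,"wrist",(36,209))).round(4))
h=hsv(c); w=(h[...,2]>110)&(h[...,1]<70); w[:138]=0; w[251:]=0; w[:,:250]=0; w[:,300:]=0
uv=np.array([[np.where(w[r])[0].mean(),r] for r in range(156,248) if w[r].sum()>3])
P=cast(c,"wrist",uv,.010)[:,:2]; d=P[0]-P[-1]; k=np.polyfit(P[:,0],P[:,1],1)
a=np.degrees(np.arctan(k[0])); u=np.array([np.cos(np.radians(a)),np.sin(np.radians(a))])
y,x=np.where(w); e=cast(c,"wrist",[(276,y.min()-.5),(273.6,y.max()+.5)],.010)[:,:2]
rows=[r for r in range(205,225) if w[r].sum()>24]; f=cast(c,"wrist",(274,np.mean(rows)),.018)[0,:2]
print("angle",a,"rows",y.min(),y.max(),rows,"len",np.linalg.norm(e[0]-e[1]),"mid",e.mean(0),"from flange",f+.021*u)
o=e.mean(0); g=o+.010*u
pa=np.radians(163.8-180); pu=np.array([np.cos(pa),np.sin(pa)]); po=np.array([.5906,-.3103])+.015*pu
print("grip",g,"yaw",a,"place origin",po,"tcp",po+.01*pu,"yaw",np.degrees(pa))
go((*g,.008),a)
E
```

```text
nozzle [ 0.4738 -0.289   0.0083] plate [ 0.4015 -0.3578  0.0112]
angle 43.77294293270698 rows 142 247 [213, 214, 215, 216, 217, 218, 219] len 0.10681261269135772 mid [ 0.43564552 -0.324695  ] from flange [ 0.43837062 -0.32168886]
grip [ 0.44286639 -0.31777698] yaw 43.77294293270698 place origin [ 0.60500441 -0.31448487] tcp [ 0.61460734 -0.31727478] yaw -16.19999999999999
shift [  8.7  -1.3 152. ] rv [-0.    -0.     0.022] now [ 0.4376 -0.3249  0.16  ] [-1.7999e+02 -1.0000e-02  4.5050e+01] q7 -4.0 t 17.425
```

Request:
drive_tool([
  {"x": 11.5, "y": -1, "z": 50, "rx": 0, "ry": 0, "rz": 0.022, "fingers": -0.4},
  {"x": 11.5, "y": -1, "z": 90, "rx": 0, "ry": 0, "rz": 0.022, "fingers": -0.4},
  {"x": 11.5, "y": -1, "z": 115, "rx": 0, "ry": 0, "rz": 0.022, "fingers": -0.4},
  {"x": 11.5, "y": -1, "z": 135, "rx": 0, "ry": 0, "rz": 0.022, "fingers": -0.4},
  {"x": 11.5, "y": -1, "z": 146, "rx": 0, "ry": 0, "rz": 0.022, "fingers": -0.4},
  {"x": 11.5, "y": -1, "z": 150.5, "rx": 0, "ry": 0, "rz": 0.022, "fingers": -0.4},
  {"x": 11.5, "y": -1, "z": 150.5, "rx": 0, "ry": 0, "rz": 0.022, "fingers": -0.4},
  {"x": 11.5, "y": -1, "z": 150.5, "rx": 0, "ry": 0, "rz": 0.022, "fingers": 0.4},
  {"x": 11.5, "y": -1, "z": 150.5, "rx": 0, "ry": 0, "rz": 0.022, "fingers": 1},
  {"x": 11.5, "y": -1, "z": 150.5, "rx": 0, "ry": 0, "rz": 0.022, "fingers": 1},
  {"x": 11.5, "y": -1, "z": 150.5, "rx": 0, "ry": 0, "rz": 0.022, "fingers": 1},
  {"x": 11.5, "y": -1, "z": 150.5, "rx": 0, "ry": 0, "rz": 0.022, "fingers": 1},
  {"x": 11.5, "y": -1, "z": 150.5, "rx": 0, "ry": 0, "rz": 0.022, "fingers": 1},
], force=10)

```text
time_s: 19.05
tool_pos: [0.445, -0.3162, 0.0095]
tool_rot: [-180.0, -0.0, 43.7]
force: [-0.4, 0.2, 0.3]
grip_width: 0.0183
grasp_force: 10.0
```

```bash
python3 - <<'E'
from h import *
o=sensors.get_obs(); u=np.array([np.cos(np.radians(43.8)),np.sin(np.radians(43.8))])
off=(o["tool_pos"][:2]-[.4378,-.3229])@u; pa=np.radians(-16.2); t=np.array([.6050,-.3145])+off*np.array([np.cos(pa),np.sin(pa)])
print("tcp at syringe y",off,"target",t); go((*t,.12),-16.2)
E
```

```text
tcp at syringe y 0.009883215687388015 target [ 0.61449079 -0.31725733]
shift [ 121.7  117.9 -110.5] rv [-0.    -0.     1.046] now [ 0.445  -0.3162  0.0095] [-1.800e+02 -1.000e-02  4.371e+01] q7 1.8 t 19.05
```

Request:
drive_tool([
  {"x": 0, "y": 0, "z": -50, "rx": 0, "ry": 0, "rz": 0, "fingers": 1},
  {"x": 0, "y": 0, "z": -105, "rx": 0, "ry": 0, "rz": 0, "fingers": 1},
  {"x": 20, "y": 20, "z": -110, "rx": 0, "ry": 0, "rz": 0.16, "fingers": 1},
  {"x": 40, "y": 38, "z": -110, "rx": 0, "ry": 0, "rz": 0.33, "fingers": 1},
  {"x": 60, "y": 57, "z": -110, "rx": 0, "ry": 0, "rz": 0.5, "fingers": 1},
  {"x": 80, "y": 77, "z": -110, "rx": 0, "ry": 0, "rz": 0.67, "fingers": 1},
  {"x": 100, "y": 97, "z": -110, "rx": 0, "ry": 0, "rz": 0.84, "fingers": 1},
  {"x": 115, "y": 111, "z": -110, "rx": 0, "ry": 0, "rz": 0.98, "fingers": 1},
  {"x": 122, "y": 118, "z": -110, "rx": 0, "ry": 0, "rz": 1.046, "fingers": 1},
  {"x": 122, "y": 118, "z": -110, "rx": 0, "ry": 0, "rz": 1.046, "fingers": 1},
  {"x": 122, "y": 118, "z": -110, "rx": 0, "ry": 0, "rz": 1.046, "fingers": 1},
  {"x": 122, "y": 118, "z": -110, "rx": 0, "ry": 0, "rz": 1.046, "fingers": 1},
])

```text
time_s: 20.55
tool_pos: [0.6142, -0.3175, 0.1198]
tool_rot: [-180.0, -0.0, -16.2]
force: [0.4, 0.2, -0.4]
grip_width: 0.0188
grasp_force: 10.0
```

```bash
python3 - <<'E'
from h import *
c=shot("w9")
go((.6145,-.3173,.0135),-16.2)
for p in pads(c,amin=2000): print(p)
h=hsv(c); w=(h[...,2]>110)&(h[...,1]<70)
for r in range(100,260,8):
    cols=np.where(w[r,200:360])[0]+200
    if len(cols)>1: print(r,len(cols),cols.min(),cols.max(),end="; ")
E
```

```text
shift [ 2.000e-01 -1.000e-01  1.063e+02] rv [-0.001 -0.    -0.001] now [ 0.6143 -0.3174  0.1198] [-1.7997e+02 -1.0000e-02 -1.6240e+01] q7 -61.9 t 20.6
(array([ 0.48366724, -0.28221368]), array([ 54.37953186, 354.04260254]), 73.78604125976562)
(array([ 0.60047882, -0.31371082]), array([ 91.20954895, 127.05396271]), 163.60330963134766)
(array([ 0.60050854, -0.59133105]), array([153.69815063, 328.60015869]), 172.9119644165039)
156 109 223 331; 164 104 223 330; 172 86 224 329; 180 86 224 329; 188 87 224 329; 196 105 224 329; 204 104 224 328; 212 104 225 328; 220 104 225 328; 228 102 226 327; 236 102 226 327; 244 89 227 326; 252 70 227 326;
```

Request:
drive_tool([
  {"x": 0, "y": 0, "z": 50, "rx": 0, "ry": 0, "rz": 0, "fingers": 1},
  {"x": 0, "y": 0, "z": 80, "rx": 0, "ry": 0, "rz": 0, "fingers": 1},
  {"x": 0, "y": 0, "z": 95, "rx": 0, "ry": 0, "rz": 0, "fingers": 1},
  {"x": 0, "y": 0, "z": 103, "rx": 0, "ry": 0, "rz": 0, "fingers": 1},
  {"x": 0, "y": 0, "z": 106, "rx": 0, "ry": 0, "rz": 0, "fingers": 1},
  {"x": 0, "y": 0, "z": 106, "rx": 0, "ry": 0, "rz": 0, "fingers": 1},
  {"x": 0, "y": 0, "z": 106, "rx": 0, "ry": 0, "rz": 0, "fingers": 1},
  {"x": 0, "y": 0, "z": 106, "rx": 0, "ry": 0, "rz": 0, "fingers": 1},
])

```text
time_s: 21.6
tool_pos: [0.6151, -0.3174, 0.0141]
tool_rot: [-180.0, -0.1, -16.2]
force: [-0.3, -1.2, 0.1]
grip_width: 0.0186
grasp_force: 10.0
```

Request:
drive_tool([
  {"x": -0.5, "y": 0, "z": 0.8, "rx": 0, "ry": 0, "rz": 0, "fingers": 1},
  {"x": -0.5, "y": 0, "z": 0.8, "rx": 0, "ry": 0, "rz": 0, "fingers": 1},
  {"x": -0.5, "y": 0, "z": 0.8, "rx": 0, "ry": 0, "rz": 0, "fingers": 1},
  {"x": -0.5, "y": 0, "z": 0.8, "rx": 0, "ry": 0, "rz": 0, "fingers": -0.2},
  {"x": -0.5, "y": 0, "z": 0.8, "rx": 0, "ry": 0, "rz": 0, "fingers": -0.2},
  {"x": -0.5, "y": 0, "z": 0.8, "rx": 0, "ry": 0, "rz": 0, "fingers": -0.2},
  {"x": 0, "y": 0, "z": -20, "rx": 0, "ry": 0, "rz": 0, "fingers": -0.2},
  {"x": 0, "y": 0, "z": -60, "rx": 0, "ry": 0, "rz": 0, "fingers": -1},
  {"x": 0, "y": 0, "z": -110, "rx": 0, "ry": 0, "rz": 0, "fingers": -1},
  {"x": 0, "y": 0, "z": -150, "rx": 0, "ry": 0, "rz": 0, "fingers": -1},
  {"x": 0, "y": 0, "z": -150, "rx": 0, "ry": 0, "rz": 0, "fingers": -1},
  {"x": 0, "y": 0, "z": -150, "rx": 0, "ry": 0, "rz": 0, "fingers": -1},
])

```text
time_s: 23.1
tool_pos: [0.6143, -0.3174, 0.1637]
tool_rot: [-180.0, 0.0, -16.3]
force: [0.1, -0.3, -0.8]
grip_width: 0.0856
grasp_force: 0.0
```

```bash
python3 - <<'E'
from h import *
c=shot("w10")
for p in pads(c,amin=2000): print(p)
cv2.imwrite("pics/w10c.png",cv2.resize(c["image"][80:270,180:380,::-1],None,fx=3,fy=3,interpolation=cv2.INTER_CUBIC))
pa=np.radians(-16.2); pu=np.array([np.cos(pa),np.sin(pa)]); o=np.array([.605,-.3145])
for y,z in ((50,.013),(-21,.022),(-50,.024),(-50,.004)): print(y,proj(c,"wrist",[*(o+pu*y/1e3),z])[0].round(1),"crop",((proj(c,"wrist",[*(o+pu*y/1e3),z])[0]-[180,80])*3).round())
go((.443,.125,.16),0)
E
```

```text
(array([ 0.46625757, -0.37771661]), array([ 30.15675735, 191.04577637]), 72.81153106689453)
(array([ 0.59118262, -0.31065295]), array([ 92.40497589, 146.42758179]), 163.70980072021484)
(array([ 0.59029767, -0.61838226]), array([209.23629761, 386.86856079]), 172.67398071289062)
50 [276.2 154.2] crop [289. 223.]
-21 [276.3 228.6] crop [289. 446.]
-50 [276.3 256.5] crop [289. 529.]
-50 [276.3 248.4] crop [289. 505.]
shift [-287.9 -376.5    3.3] rv [-0.001  0.001 -0.283] now [ 0.6141 -0.317   0.1628] [-1.7998e+02  9.0000e-02 -1.6240e+01] q7 -62.9 t 23.15
```

View pics/w10c.png

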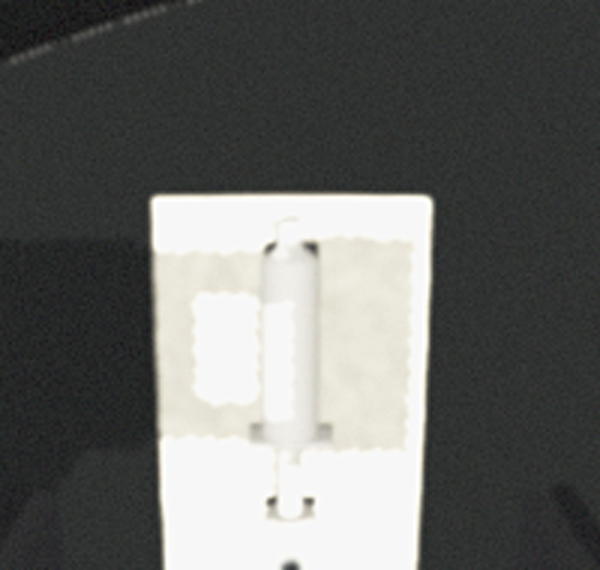

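The syringe covers its print. The nozzle is at (289,218) in the crop against an expected (289,223), and the axis is centred on the pad. The dark bits at the shoulders are the print seen past the raised barrel. The tape is last.

Request:
drive_tool([
  {"x": -288, "y": -376, "z": 3, "rx": 0, "ry": 0, "rz": -1.855, "fingers": -1},
  {"x": -288, "y": -376, "z": 3, "rx": 0, "ry": 0, "rz": -1.855, "fingers": -1},
  {"x": -288, "y": -376, "z": 3, "rx": 0, "ry": 0, "rz": -1.855, "fingers": -1},
  {"x": -288, "y": -376, "z": 3, "rx": 0, "ry": 0, "rz": -1.855, "fingers": -1},
  {"x": -288, "y": -376, "z": 3, "rx": 0, "ry": 0, "rz": -1.855, "fingers": -1},
  {"x": -288, "y": -376, "z": 3, "rx": 0, "ry": 0, "rz": -1.855, "fingers": -1},
  {"x": -288, "y": -376, "z": 3, "rx": 0, "ry": 0, "rz": -1.855, "fingers": -1},
  {"x": -288, "y": -376, "z": 3, "rx": 0, "ry": 0, "rz": -1.855, "fingers": -1},
  {"x": -288, "y": -376, "z": 3, "rx": 0, "ry": 0, "rz": -1.855, "fingers": -1},
  {"x": -288, "y": -376, "z": 3, "rx": 0, "ry": 0, "rz": -1.855, "fingers": -1},
  {"x": -288, "y": -376, "z": 3, "rx": 0, "ry": 0, "rz": -1.855, "fingers": -1},
  {"x": -288, "y": -376, "z": 3, "rx": 0, "ry": 0, "rz": -1.855, "fingers": -1},
  {"x": -288, "y": -376, "z": 3, "rx": 0, "ry": 0, "rz": -1.855, "fingers": -1},
  {"x": -288, "y": -376, "z": 3, "rx": 0, "ry": 0, "rz": -1.855, "fingers": -1},
])

```text
time_s: 24.9
tool_pos: [0.4433, 0.1241, 0.1605]
tool_rot: [-180.0, 0.0, 90.0]
force: [0.3, -0.2, 0.1]
grip_width: 0.0867
grasp_force: 0.0
```

```bash
python3 - <<'E'
from h import *
c=shot("w11"); A=np.load("pics/w7.npy",allow_pickle=True).item()
def el(c,near):
    h=hsv(c); m=((h[...,2]>90)&(h[...,1]<70)).astype(np.uint8)
    cs,_=cv2.findContours(m,cv2.RETR_EXTERNAL,cv2.CHAIN_APPROX_NONE)
    k=min((k for k in cs if cv2.contourArea(k)>400),key=lambda k:np.linalg.norm(k[:,0].mean(0)-near)); e=cv2.fitEllipse(k)
    (x,y),r=cv2.minEnclosingCircle((cast(c,"wrist",k[:,0],.011)[:,:2]*1e3).astype(np.float32))
    print(e,"cast circle",x,y,r); return e[0]
n=proj(c,"wrist",[.443,.125,.01])[0]
a,b=el(A,(82,176)),el(c,n); print(n,"tape",tri((A,"wrist",a),(c,"wrist",b)).round(4))
for p in pads(c,amin=2000): print(p)
t=cast(c,"wrist",b,.010)[0]; print(t)
go((t[0],t[1],.0095),90)
E
```

```text
((81.29328918457031, 174.646484375), (42.79665756225586, 48.535701751708984), 172.87808227539062) cast circle 441.6748352050781 124.76934051513672 30.551359176635742
((274.6795959472656, 196.12118530273438), (53.775428771972656, 54.327552795410156), 92.36571502685547) cast circle 441.94696044921875 122.9241943359375 27.294862747192383
[275.99754567 194.2515246 ] tape [0.4418 0.1221 0.0055]
(array([0.44150781, 0.12112289]), array([52.70558167, 53.22074127]), 90.04036800190806)
(array([0.11229028, 0.10078561]), array([ 88.35254669, 117.81323242]), 92.51133871078491)
(array([0.61220508, 0.12029009]), array([ 91.07479095, 156.98338318]), 14.344228744506836)
(array([0.42498633, 0.30308197]), array([ 32.19828796, 146.42906189]), 178.52422332763672)
(array([0.21521906, 0.27253302]), array([223.6618042 , 250.71865845]), 179.38982391357422)
[0.44172397 0.12313038 0.01      ]
shift [ -1.   -1.6 151. ] rv [0. 0. 0.] now [0.4433 0.1241 0.1605] [180.     0.    90.01] q7 -20.8 t 24.95
```

Request:
drive_tool([
  {"x": -1, "y": -1.5, "z": 50, "rx": 0, "ry": 0, "rz": 0, "fingers": -1},
  {"x": -1, "y": -1.5, "z": 90, "rx": 0, "ry": 0, "rz": 0, "fingers": -1},
  {"x": -1, "y": -1.5, "z": 115, "rx": 0, "ry": 0, "rz": 0, "fingers": -1},
  {"x": -1, "y": -1.5, "z": 135, "rx": 0, "ry": 0, "rz": 0, "fingers": -1},
  {"x": -1, "y": -1.5, "z": 146, "rx": 0, "ry": 0, "rz": 0, "fingers": -1},
  {"x": -1, "y": -1.5, "z": 151.3, "rx": 0, "ry": 0, "rz": 0, "fingers": -1},
  {"x": -1, "y": -1.5, "z": 151.3, "rx": 0, "ry": 0, "rz": 0, "fingers": -1},
  {"x": -1, "y": -1.5, "z": 151.3, "rx": 0, "ry": 0, "rz": 0, "fingers": 0},
  {"x": -1, "y": -1.5, "z": 151.3, "rx": 0, "ry": 0, "rz": 0, "fingers": 1},
  {"x": -1, "y": -1.5, "z": 151.3, "rx": 0, "ry": 0, "rz": 0, "fingers": 1},
  {"x": -1, "y": -1.5, "z": 151.3, "rx": 0, "ry": 0, "rz": 0, "fingers": 1},
  {"x": -1, "y": -1.5, "z": 151.3, "rx": 0, "ry": 0, "rz": 0, "fingers": 1},
], force=10)

```text
time_s: 26.45
tool_pos: [0.4418, 0.1233, 0.0094]
tool_rot: [180.0, -0.0, 90.1]
force: [1.0, -0.8, 0.7]
grip_width: 0.0505
grasp_force: 10.0
```

```bash
python3 - <<'E'
from h import *
o=sensors.get_obs(); print(o["tool_pos"][1]-.1230)
go((.4502,-.1340+o["tool_pos"][1]-.1230,.12),90)
E
```

```text
0.00029499506334548786
shift [-257.     8.1 -110.7] rv [ 0.    -0.     0.001] now [0.4418 0.1233 0.0094] [ 1.7999e+02 -1.0000e-02  9.0060e+01] q7 -11.3 t 26.45
```

Request:
drive_tool([
  {"x": 0, "y": 0, "z": -50, "rx": 0, "ry": 0, "rz": 0, "fingers": 1},
  {"x": 0, "y": 0, "z": -108, "rx": 0, "ry": 0, "rz": 0, "fingers": 1},
  {"x": 0, "y": 0, "z": -111, "rx": 0, "ry": 0, "rz": 0, "fingers": 1},
  {"x": -45, "y": 1, "z": -111, "rx": 0, "ry": 0, "rz": 0, "fingers": 1},
  {"x": -90, "y": 3, "z": -111, "rx": 0, "ry": 0, "rz": 0, "fingers": 1},
  {"x": -135, "y": 5, "z": -111, "rx": 0, "ry": 0, "rz": 0, "fingers": 1},
  {"x": -180, "y": 6, "z": -111, "rx": 0, "ry": 0, "rz": 0, "fingers": 1},
  {"x": -225, "y": 7, "z": -111, "rx": 0, "ry": 0, "rz": 0, "fingers": 1},
  {"x": -250, "y": 8, "z": -111, "rx": 0, "ry": 0, "rz": 0, "fingers": 1},
  {"x": -257, "y": 8, "z": -111, "rx": 0, "ry": 0, "rz": 0, "fingers": 1},
  {"x": -257, "y": 8, "z": -111, "rx": 0, "ry": 0, "rz": 0, "fingers": 1},
  {"x": -257, "y": 8, "z": -111, "rx": 0, "ry": 0, "rz": 0, "fingers": 1},
  {"x": -257, "y": 8, "z": -111, "rx": 0, "ry": 0, "rz": 0, "fingers": 1},
])

```text
time_s: 28.08
tool_pos: [0.4501, -0.1326, 0.1202]
tool_rot: [-180.0, -0.0, 90.2]
force: [0.4, 0.5, -0.4]
grip_width: 0.0508
grasp_force: 10.0
```

```bash
python3 - <<'E'
from h import *
go((.4502,-.1337,.0134),90); c=shot("w12")
for p in pads(c,amin=2000): print(p)
E
```

```text
shift [-1.200e+00  1.000e-01  1.067e+02] rv [-0.    -0.     0.003] now [ 0.4501 -0.1326  0.1202] [-1.7999e+02 -2.0000e-02  9.0170e+01] q7 14.3 t 28.075
(array([ 0.43735416, -0.15388214]), array([127.32437897, 145.89309692]), 7.043285369873047)
(array([0.25949106, 0.04984362]), array([ 45.21100998, 174.1234436 ]), 166.1832504272461)
(array([ 0.23737262, -0.07117061]), array([236.28857422, 321.45571899]), 81.97344207763672)
```

Request:
drive_tool([
  {"x": -1, "y": 0, "z": 50, "rx": 0, "ry": 0, "rz": 0, "fingers": 1},
  {"x": -1, "y": 0, "z": 80, "rx": 0, "ry": 0, "rz": 0, "fingers": 1},
  {"x": -1, "y": 0, "z": 95, "rx": 0, "ry": 0, "rz": 0, "fingers": 1},
  {"x": -1, "y": 0, "z": 103, "rx": 0, "ry": 0, "rz": 0, "fingers": 1},
  {"x": -1, "y": 0, "z": 106.5, "rx": 0, "ry": 0, "rz": 0, "fingers": 1},
  {"x": -1, "y": 0, "z": 106.5, "rx": 0, "ry": 0, "rz": 0, "fingers": 1},
  {"x": -1, "y": 0, "z": 106.5, "rx": 0, "ry": 0, "rz": 0, "fingers": 1},
  {"x": -1, "y": 0, "z": 106.5, "rx": 0, "ry": 0, "rz": 0, "fingers": 1},
])

```text
time_s: 29.12
tool_pos: [0.4505, -0.1347, 0.0142]
tool_rot: [179.9, -0.0, 90.1]
force: [-1.2, 1.1, 0.5]
grip_width: 0.0509
grasp_force: 10.0
```

Request:
drive_tool([
  {"x": 0.8, "y": 0, "z": 0.8, "rx": 0, "ry": 0, "rz": 0, "fingers": 1},
  {"x": 0.8, "y": 0, "z": 0.8, "rx": 0, "ry": 0, "rz": 0, "fingers": 1},
  {"x": 0.8, "y": 0, "z": 0.8, "rx": 0, "ry": 0, "rz": 0, "fingers": 1},
  {"x": 0.8, "y": 0, "z": 0.8, "rx": 0, "ry": 0, "rz": 0, "fingers": -1},
  {"x": 0.8, "y": 0, "z": 0.8, "rx": 0, "ry": 0, "rz": 0, "fingers": -1},
  {"x": 0.8, "y": 0, "z": 0.8, "rx": 0, "ry": 0, "rz": 0, "fingers": -1},
  {"x": 0, "y": 0, "z": -20, "rx": 0, "ry": 0, "rz": 0, "fingers": -1},
  {"x": 0, "y": 0, "z": -70, "rx": 0, "ry": 0, "rz": 0, "fingers": -1},
  {"x": 0, "y": 0, "z": -120, "rx": 0, "ry": 0, "rz": 0, "fingers": -1},
  {"x": 0, "y": 0, "z": -170, "rx": 0, "ry": 0, "rz": 0, "fingers": -1},
  {"x": 0, "y": 0, "z": -170, "rx": 0, "ry": 0, "rz": 0, "fingers": -1},
  {"x": 0, "y": 0, "z": -170, "rx": 0, "ry": 0, "rz": 0, "fingers": -1},
])

```text
time_s: 30.62
tool_pos: [0.4496, -0.1344, 0.1831]
tool_rot: [-180.0, -0.0, 90.1]
force: [0.4, -0.2, -0.8]
grip_width: 0.0867
grasp_force: 0.0
```

```bash
python3 - <<'E'
from h import *
c=shot("w13"); go()
for p in pads(c,amin=2000): print(p)
t=proj(c,"wrist",[.4502,-.134,.016])[0]; print("tape expected",t)
h=hsv(c); m=((h[...,0]>95)&(h[...,0]<130)&(h[...,1]>90)); 
for b in blobs(c,m,.016,30,box=(230,140,330,250)): print("core",b)
S=vision.read_camera("side"); 
b=cv2.resize(c["image"][:,:,::-1],(400,300)); s=cv2.resize(S["image"][80:380,130:470,::-1],(400,300),interpolation=cv2.INTER_CUBIC)
cv2.imwrite("pics/end.png",np.hstack([b,s]))
E
```

```text
shift [0. 0. 0.] rv [-0.002 -0.     0.   ] now [ 0.4491 -0.1345  0.1825] [-1.7988e+02 -1.0000e-02  9.0060e+01] q7 8.6 t 30.675
(array([ 0.43508109, -0.13569475]), array([ 91.1421051 , 145.85159302]), 7.256805419921875)
(array([0.25627625, 0.06057159]), array([ 59.17436981, 179.20695496]), 167.75521087646484)
(array([ 0.19976324, -0.06995587]), array([309.15655518, 384.64736938]), 82.73100280761719)
tape expected [276.9975406  190.79777591]
```

View pics/end.png

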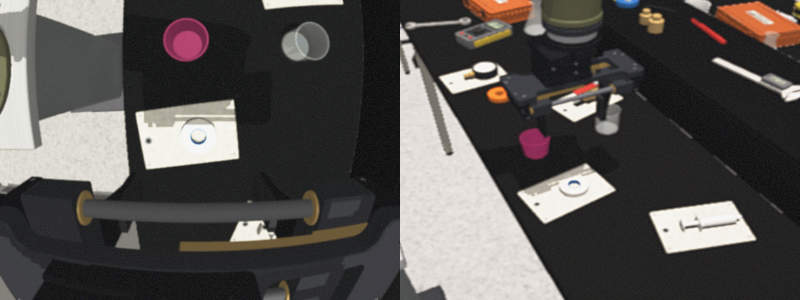

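In the last picture the tape core (198,136) is at full-size (277,190) against an expected (277,191), centred on its print. The gauge and the syringe lie on their pads in the side view. The cup (186,40) and beaker (305,42) are still standing, and the gripper is open and clear.

```bash
python3 -c "
from cell import workorder
print(workorder.sign_off())"
```

```text
the job is handed in; nothing more can be done
None
```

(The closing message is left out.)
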